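Clamp a shear blank in the filing vice with the torque-limiting knob

ROBOT

A 7-joint arm with a two-finger parallel gripper is mounted at the origin on the work surface; the furniture and walls round the work are solid. World frame = base frame: x ahead of the robot, y to its left, z up, the work surface at z = 0. Lengths are in m, angles in rad, forces in N, time in s.
With the tool pointing down it reaches from about 0.425 to 0.925 m from the base axis. Payload 6.8 kg.
Tool frame: the origin (TCP) lies midway between the tips of the shut fingers; the grasp point (between the pads) lies 19 mm behind it; z points along the fingers, x is the direction in which the jaws open and shut, and the axes are right-handed (so a half turn about z gives the same grasp; the last joint's range is limited). The gripper opens to 85 mm and grips with 20 to 120 N. Pads are 22 mm wide; open, the fingers measure 114 mm over their backs; the gripper's body (76 mm by 85 mm) begins 54 mm behind the grasp point. The pads swing forward as they close: fully open they stand 13 mm farther back than shut.
Start: joints at [1.23, 0.477, 0.022, 1.555, -0.011, 1.109, -0.083], TCP at [0.156, -0.657, 0.231] pointing down, gripper open.
Joint ranges: [-2.96, 2.96], [-0.34, 2.1], [-1.41, 1.46], [0.24, 2.44], [-1.37, 4.51], [0.17, 1.92], [-2.96, 2.96]. Speed limits (rad/s): [2.39, 2.39, 3.14, 3.14, 3.14, 3.14, 3.14].

INTERFACE

Orientations are given as a unit quaternion [w, x, y, z].
In Python, from station import * gives the robot as it stands.
- The arm moves only by the shell command python3 -m handwheel 'ROWS' [FORCE]. ROWS is JSON, a list of rows, each an object of numbers: "grip": the finger opening in cm, from 0 to 8.54; "tx", "ty", "tz": the shift along the tool's x, y, z in cm; "yaw": the turn about the tool's z in degrees. In form: [{"grip": .., "tx": .., "ty": .., "tz": .., "yaw": ..}, ...]. A call has 1 to 5 rows; each row shifts and turns the commanded pose from where the row before left it, along the tool's axes as they then stand; what a row does not reach is not made up. A row lasts 1/10 s, in which the tool goes at most 50 mm and 8.59 degrees, less where a joint would pass 70% of its speed; a pose out of reach is approached as far as the arm can. A call is refused whole if a number of a shift passes 5 or a number of a turn 8.59, either way. A call with a gripper value outside its range is refused whole. The fingers move at their own pace and stop on an object; FORCE is the grip in N (left out, the last holds). Time passes only in rows, so rows that do not move let the fingers close. It gives the time, the measured TCP pose, the force and the opening at its end, in the units of the state.
- get_obs(): the state, without advancing time (a new reading comes with each control period).
- read_camera(name): name is "scene" or "top" or "wrist"; returns a dict with "image" (400x640x3 uint8, blue, green, red), "intrinsics" (3x3 intrinsics, pixels), "D" ([k1, k2, p1, p2, k3] as OpenCV has them; the pictures are not rectified), "position" and "attitude" of the camera in the world; the wrist camera has in their place "hand_eye" (4x4, takes a point from camera to tool coordinates, whose origin is the TCP and whose axes are the tool frame's). Camera axes: x right, y down, z forward; pixel columns grow to the right and rows downward; lengths in m; the calibration is good to about 2 mm. A picture is of the moment at which its call begins: read the wrist's pose just before it. There is no depth.
- hand_in(): hands the job in, once; it reports no verdict.
The state is a dict: "t": time; "q": joint angles; "joint_vel": joint speeds; "joint_torque": joint torques, N m; "eef_pos": TCP position; "tool_rot": TCP orientation; "contact_force": force on the tool from outside, world axes, zero at the start; "torque": the same for the moment, N m; "gripper_width": opening from 0.0 (shut) to 1.0 (fully open).
Only numpy, scipy, OpenCV 4.12 (cv2) and the standard library are available. Lean on these libraries where they do the work, as an engineer would, in place of code of your own. Each camera call takes 0.05 s, during which the arm holds its last target. There are 200 camera calls.

TASK

Get the forged shear blank ready for filing: lay it flat on the bed of the small filing vice, point first, and slide it gently under the bridge until its point is fully home and bears lightly in the brass V stop. Then let go of it and turn the vice's black torque-limiting knob clockwise until it slips and clicks, and stop: one to three clicks, no more. Leave the other things on the table where they are.

Things in the scene. Friction and masses are not known exactly. Their poses are not given: they have to be found in the camera images.
- vice: Small grey filing vice bolted to the table, 86 mm wide (x), 146 mm long (y), 96 mm high with its knob. Origin on the table, on its middle line; the work goes in towards its +y. Its bed, a steel strip 30 mm wide with its top 14 mm above the table, runs from y = -90 to +54 mm. A bridge (pillars at x = 20 to 34 mm on either side, beam 46 to 60 mm above the table) crosses the bed at y = -1 to +25.
- end_stop: Soft brass V stop on the vice's bed, 12 mm high, opening towards the vice's -y at 30 degrees either side of the axis; origin at the bottom of the V, at bed height, 42 mm along y from the vice's origin. Seat the blank's thin point in it by feel, with a light push of 4 to 12 N along the bed: more than 30 N spoils point and stop.
- stop_point (a point): Bottom of the V of the brass stop, at bed height, where the blank's point belongs. Axes as the vice's.
- mouth (a point): Middle of the mouth of the guide rails on the bed, at bed height, 70 mm before the stop point; axes as the vice's. The rails are 6 mm high; their inner faces stand 34 mm apart here, narrow to 16 mm over the next 25 mm and stay so up to 12 mm before the stop point.
- knob_grip (a point): Point on the vertical clamp axis (x = 0, y = 12 mm of the vice) at mid-height of the knob, 83 mm above the table; fixed. The black ribbed knob is 40 mm across and 24 mm high and stays at this height. Clockwise from above lowers the pad, 20 mm a turn (a quick-action thread), at about 0.2 Nm. Once the pad grips, the knob slips: torque peaks near 0.35 Nm before each click and drops to 0.15 Nm, one click each 30 degrees.
- knob_mark (a point): White index mark on top of the knob, 15 mm from its axis; x points outwards through the mark, z up. It turns with the knob.
- clamp_collar: Aluminium collar disc 47 mm across between knob and bridge, top 69.5 mm above the table, 2 mm below the knob; it turns with the screw. Origin on the clamp axis, 65.5 mm above the table; x points outwards through its black index mark. At the start the white mark of the knob stands over the black one; the angle by which it leads clockwise is the slip of the knob, 30 degrees a click.
- clamp_pad: Brass clamp pad 17 mm across, on the steel spindle under the bridge; it moves only up and down and presses the work on the bed. Origin at the centre of its underside, which starts 4 to 8 mm higher than the top of a blank lying on the bed.
- blank: Forged steel shear half before filing, brown, flat, 193 mm long, 8.5 mm thick, 130 g. Origin on its underside near mid-length; its ring (30 mm across) is at +y (71 to 96 mm), its point at -y (-96.5 mm), z up. Outline of the blade, x in mm from left to right edge: point at x = -3.5, y = -96.5; -9 to +1 at y = -61; -11 to +4 at y = -11; -4 to +2 at y = +68. It balances near y = +8. In the vice it lies with its -y along the vice's +y.
- blank_tip (a point): The blank's point, 4 mm above its underside (x = -3.5, y = -96.5 mm of the blank).
- blank_grip (a point): Good place to take the blank across its width, which is 12 mm here (x = -2.6, y = +16 mm, 4 mm above its underside), clear of the bridge when the blank is home.
- jar: Small white lidded tin, 51 mm across, 42 mm high; leave it alone.
- tin: Round tin with a blue lid, 69 mm across; leave it alone.
- oil: Bottle with a red spout, 128 mm high; leave it alone.
- punches: Wooden block 36x60x26 mm with three punches standing in it, 65 mm high; leave it alone.

How it is judged:
On the way, in this order (a step that is already met when the one before it is completed fails the run):
1. the blank lies in the vice with its point home in the V stop and bearing on it (horizontal distance between blank_tip and stop_point below 0.0025 m and z of blank_tip in the frame of stop_point below 0.007 m and angle between the y axis of blank and the y axis of vice, either way round below 0.1 rad and angle between blank's own z axis and vertical below 0.06 rad and contact force between blank and end_stop above 1 N), for 0.1 s.
2. the knob has slipped by a click with the pad pressing the blank, which is still home (horizontal distance between blank_tip and stop_point below 0.0025 m and z of blank_tip in the frame of stop_point below 0.007 m and angle between the y axis of blank and the y axis of vice, either way round below 0.1 rad and angle between blank's own z axis and vertical below 0.06 rad and y of knob_mark in the frame of clamp_collar below -0.005 m and contact force between clamp_pad and blank above 20 N), for 0.1 s.
At the end, for the whole second after the job is handed in: The blank lies flat (within 0.06 rad) along the bed (within 0.1 rad) with its point within 2.5 mm of the bottom of the V stop, still; the pad presses it with more than 20 N; and the knob has slipped on the collar by at least 20 degrees (one click) and no more than 105 degrees (three clicks) (all of step 2 and linear speed of blank below 0.01 m/s); the robot touches nothing.
It fails at once if the knob is turned past three clicks (slip over 105 degrees, either way) (x of knob_mark in the frame of clamp_collar below -0.004 m).
It fails at once if the blank is driven into the brass stop with more than 30 N (contact force between blank and end_stop above 30 N).
It fails at once if one of the other things on the table is pushed more than 15 mm (distance of any of jar, tin, oil, punches from where it was at the start of the episode above 0.015 m).
It also fails if it takes over 72 s, if anything falls off the work surface, if the arm or the gripper's body presses on something with over 40 N, if the wrist force passes 120 N, or if a joint passes its speed limit or range.

## Working session

There is one attempt and no reset: what is moved stays moved. The work goes in short steps, Python scripts to look and compute and a shell command to move; the robot and the scene stay as the last step left them, time stands still between calls to the robot, and variables do not carry over. Pictures are saved under pics/ and viewed, about 8 in all and at most 12, crops included, and the job is handed in when it is done.

```bash
ls; mkdir -p pics; cat > h.py <<'E'
from station import *
import numpy as np, cv2
from scipy.spatial.transform import Rotation as R
def rot(q): return R.from_quat([q[1],q[2],q[3],q[0]]).as_matrix()
def cam(name):
    o=get_obs(); c=read_camera(name)
    K=np.array(c["intrinsics"]); D=np.array(c["D"],float)
    if name=="wrist":
        T=np.eye(4); T[:3,:3]=rot(o["tool_rot"]); T[:3,3]=o["eef_pos"]; T=T@np.array(c["hand_eye"])
        P,A=T[:3,3],T[:3,:3]
    else:
        P=np.array(c["position"]); A=np.array(c["attitude"],float)
        A=A if A.shape==(3,3) else rot(A)
    return dict(im=c["image"],K=K,D=D,P=P,A=A)
def ray(c,uv):
    n=cv2.undistortPoints(np.array(uv,float).reshape(-1,1,2),c["K"],c["D"]).reshape(-1,2)
    d=np.c_[n,np.ones(len(n))]@c["A"].T
    return d/np.linalg.norm(d,axis=1)[:,None]
def onz(c,uv,z):
    d=ray(c,uv); return c["P"]+d*((z-c["P"][2])/d[:,2])[:,None]
def proj(c,X):
    X=(np.atleast_2d(X)-c["P"])@c["A"]
    return cv2.projectPoints(X,np.zeros(3),np.zeros(3),c["K"],c["D"])[0].reshape(-1,2)
def tri(c1,u1,c2,u2):
    d1=ray(c1,u1)[0]; d2=ray(c2,u2)[0]
    s=np.linalg.lstsq(np.c_[d1,-d2],c2["P"]-c1["P"],rcond=None)[0]
    a=c1["P"]+s[0]*d1; b=c2["P"]+s[1]*d2
    return (a+b)/2,np.linalg.norm(a-b)
def st():
    o=get_obs(); print({k:np.round(o[k],4).tolist() for k in ["t","q","eef_pos","tool_rot","contact_force","torque","gripper_width"]})
E
python3 - <<'E'
from h import *
import pickle
st()
S={}
for n in ["scene","top","wrist"]:
    c=cam(n); S[n]=c; print(n,c["P"].round(3),c["A"].round(3).tolist(),c["K"].round(1).tolist(),c["D"])
    cv2.imwrite(f"pics/{n}0.png",c["im"])
pickle.dump(S,open("s0.pkl","wb"))
E
```

```text
pics
{'t': 0.0, 'q': [1.2299, 0.4778, 0.0223, 1.5565, -0.0115, 1.1093, -0.0831], 'eef_pos': [0.1556, -0.6562, 0.2303], 'tool_rot': [-0.0005, 0.7845, -0.6202, -0.0008], 'contact_force': [-0.3146, -0.2213, -0.1013], 'torque': [-0.0565, -0.0345, 0.0014], 'gripper_width': 1.0051}
scene [-0.282  0.741  1.006] [[-0.703, -0.455, 0.547], [-0.711, 0.467, -0.526], [-0.016, -0.758, -0.652]] [[484.1, 0.0, 314.2], [0.0, 484.1, 197.4], [0.0, 0.0, 1.0]] [-0.14117471  0.          0.          0.          0.        ]
top [0.368 0.031 1.072] [[0.016, -0.994, 0.111], [-1.0, -0.018, -0.014], [0.016, -0.111, -0.994]] [[379.7, 0.0, 321.8], [0.0, 379.7, 202.9], [0.0, 0.0, 1.0]] [-0.07701042  0.          0.          0.          0.        ]
wrist [ 0.224 -0.64   0.373] [[0.231, -0.935, -0.27], [-0.973, -0.223, -0.062], [-0.002, 0.277, -0.961]] [[287.3, 0.0, 321.0], [0.0, 287.3, 205.4], [0.0, 0.0, 1.0]] [-0.03352542  0.          0.          0.          0.        ]
```

View pics/top0.png

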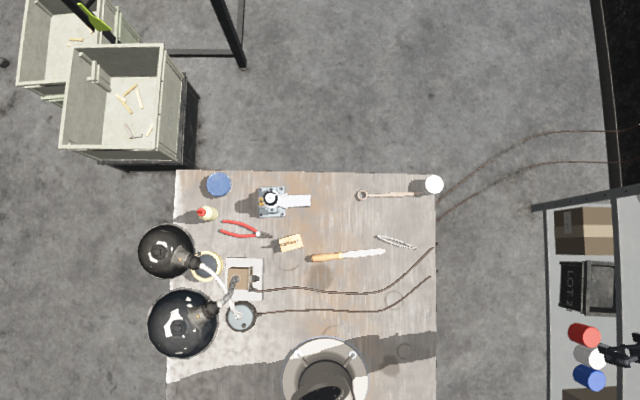

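View pics/scene0.png

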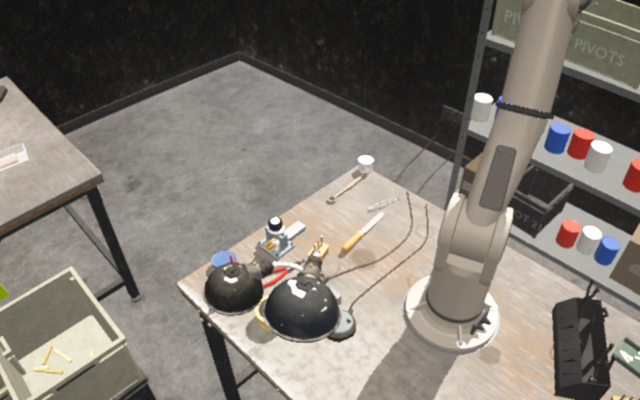

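```bash
python3 - <<'E'
from h import *
import pickle
S=pickle.load(open("s0.pkl","rb")); t=S["top"]; s=S["scene"]
for n,uv,z in [("ring",(361,195),.008),("tip",(415,194),.004),("jar",(433,185),.042),("knob",(270,198),.095),("bedend",(310,201),.014),("punch",(290,242),.026),("tin",(219,185),.05),("oil",(206,212),.06)]:
    print(n,onz(t,uv,z).round(3))
# crops enlarged
a=cv2.resize(t["im"][160:260,240:450],None,fx=3.8,fy=3.8,interpolation=cv2.INTER_CUBIC)
b=cv2.resize(s["im"][145:265,230:390],None,fx=4.5,fy=4.5,interpolation=cv2.INTER_CUBIC)[:220*4]
cv2.imwrite("pics/topc.png",a); 
E
```

```text
ring [[ 0.511 -0.095  0.008]]
tip [[ 0.518 -0.251  0.004]]
jar [[ 0.539 -0.292  0.042]]
knob [[0.487 0.151 0.095]]
bedend [[0.491 0.049 0.014]]
punch [[0.375 0.101 0.026]]
tin [[0.526 0.297 0.05 ]]
oil [[0.451 0.326 0.06 ]]
```

View pics/topc.png

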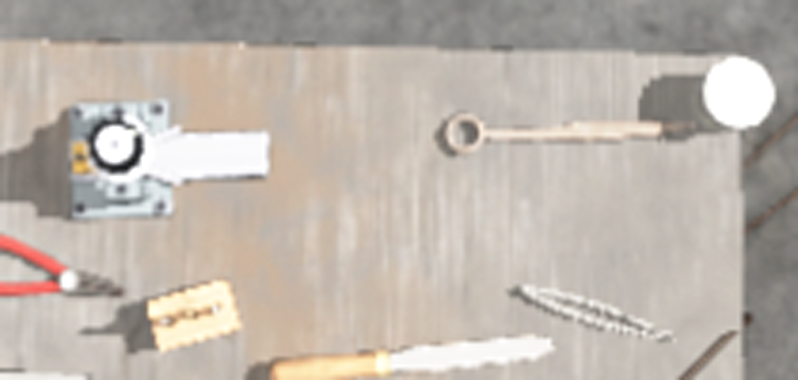

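```bash
H="python3 -m handwheel"
$H '[{"tx":-3.6,"ty":-2.14},{"tx":-3.6,"ty":-2.14},{"tx":-3.6,"ty":-2.14},{"tx":-3.6,"ty":-2.14}]'
$H '[{"tx":-2.32,"ty":-3.72},{"tx":-2.32,"ty":-3.72},{"tx":-2.32,"ty":-3.72},{"tx":-2.32,"ty":-3.72},{"tx":-2.32,"ty":-3.72}]'
$H '[{"tx":-2.18,"ty":-3.8},{"tx":-2.18,"ty":-3.8},{"tx":-2.18,"ty":-3.8},{"tx":-2.18,"ty":-3.8},{"tx":-2.18,"ty":-3.8}]'
python3 -c "
from h import *
st()"
```

```text
{'t': 0.15, 'q': [1.2299, 0.4776, 0.0224, 1.5562, -0.0115, 1.1093, -0.0831], 'eef_pos': [0.1556, -0.6564, 0.2306], 'tool_rot': [-0.0004, 0.7845, -0.6202, -0.0006], 'contact_force': [0.4778, -0.6244, 0.3086], 'torque': [-0.0005, 0.0197, -0.0009], 'gripper_width': 0.997}invalid input
invalid input
invalid input
```

```bash
H="python3 -m handwheel"
$H '[{"grip":8.5,"tx":-3.6,"ty":-2.14,"tz":0,"yaw":0},{"grip":8.5,"tx":-3.6,"ty":-2.14,"tz":0,"yaw":0},{"grip":8.5,"tx":-3.6,"ty":-2.14,"tz":0,"yaw":0},{"grip":8.5,"tx":-3.6,"ty":-2.14,"tz":0,"yaw":0}]'
python3 -c "
from h import *
st()"
```

```text
t: 0.55
eef_pos: [0.206, -0.4951, 0.231]
tool_rot: [-0.0, 0.784, -0.62, -0.0]
contact_force: [0.8, 0.4, 0.2]
gripper_width: 0.997
{'t': 0.55, 'q': [1.0853, 0.2515, -0.0299, 1.886, 0.0087, 1.0047, -0.2864], 'eef_pos': [0.206, -0.4951, 0.231], 'tool_rot': [-0.0001, 0.7844, -0.6203, -0.0002], 'contact_force': [0.8315, 0.3609, 0.1912], 'torque': [0.062, -0.1135, -0.0068], 'gripper_width': 0.9965}
```

```bash
H="python3 -m handwheel"
$H '[{"grip":8.5,"tx":-2.32,"ty":-3.72,"tz":0,"yaw":0},{"grip":8.5,"tx":-2.32,"ty":-3.72,"tz":0,"yaw":0},{"grip":8.5,"tx":-2.32,"ty":-3.72,"tz":0,"yaw":0},{"grip":8.5,"tx":-2.32,"ty":-3.72,"tz":0,"yaw":0},{"grip":8.5,"tx":-2.32,"ty":-3.72,"tz":0,"yaw":0}]'
$H '[{"grip":8.5,"tx":-2.18,"ty":-3.8,"tz":0,"yaw":0},{"grip":8.5,"tx":-2.18,"ty":-3.8,"tz":0,"yaw":0},{"grip":8.5,"tx":-2.18,"ty":-3.8,"tz":0,"yaw":0},{"grip":8.5,"tx":-2.18,"ty":-3.8,"tz":0,"yaw":0},{"grip":8.5,"tx":-2.18,"ty":-3.8,"tz":0,"yaw":0}]'
$H '[{"grip":8.5,"tx":0,"ty":0,"tz":0,"yaw":8.5},{"grip":8.5,"tx":0,"ty":0,"tz":0,"yaw":8.5},{"grip":8.5,"tx":0,"ty":0,"tz":0,"yaw":8.5},{"grip":8.5,"tx":0,"ty":0,"tz":0,"yaw":8.5},{"grip":8.5,"tx":0,"ty":0,"tz":0,"yaw":8.5}]' >/dev/null
$H '[{"grip":8.5,"tx":0,"ty":0,"tz":0,"yaw":8.5},{"grip":8.5,"tx":0,"ty":0,"tz":0,"yaw":8.5},{"grip":8.5,"tx":0,"ty":0,"tz":0,"yaw":8.5},{"grip":8.5,"tx":0,"ty":0,"tz":0,"yaw":8.5},{"grip":8.5,"tx":0,"ty":0,"tz":0,"yaw":8.5}]' >/dev/null
$H '[{"grip":8.5,"tx":0,"ty":0,"tz":0,"yaw":8.2},{"grip":8.5,"tx":0,"ty":0,"tz":0,"yaw":8}]' >/dev/null
python3 - <<'E'
from h import *
import pickle
st()
o=get_obs(); print(np.degrees(np.arctan2(*rot(o["tool_rot"])[[1,0],0])))
c=cam("wrist"); t=cam("top"); pickle.dump((c,t),open("s1.pkl","wb")); cv2.imwrite("pics/w1.png",c["im"]); print(c["P"],c["A"][:,2])
E
```

```text
t: 1.05
eef_pos: [0.3608, -0.3397, 0.2313]
tool_rot: [0.0, 0.784, -0.62, 0.0]
contact_force: [0.6, -0.4, -0.2]
gripper_width: 0.997
t: 1.55
eef_pos: [0.5207, -0.1899, 0.2312]
tool_rot: [0.0, 0.784, -0.62, -0.0]
contact_force: [1.1, -0.4, 0.3]
gripper_width: 0.992
{'t': 2.75, 'q': [0.2404, 0.279, -0.0005, 1.8489, 0.0002, 1.0142, -2.8703], 'eef_pos': [0.5195, -0.1912, 0.231], 'tool_rot': [-0.0003, -0.0157, 0.9999, 0.0001], 'contact_force': [0.368, 0.2873, -0.4375], 'torque': [0.0098, 0.0005, 0.0542], 'gripper_width': 0.9969}
-178.19556224634997
[ 0.52158324 -0.26150951  0.37336897] [-0.00893259  0.2781225  -0.96050408]
```

View pics/w1.png

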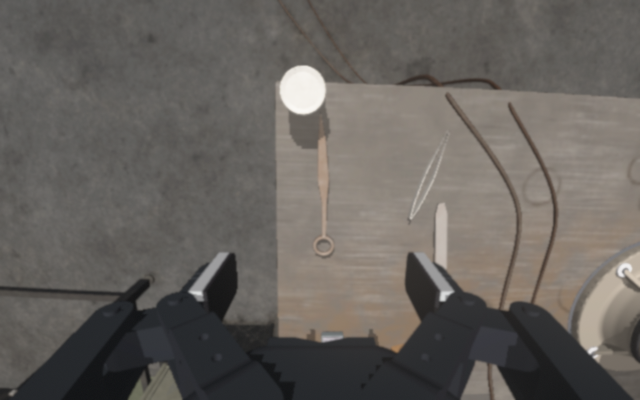

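```bash
python3 - <<'E'
from h import *
import pickle
c,t=pickle.load(open("s1.pkl","rb"))
im=c["im"]; hsv=cv2.cvtColor(im,cv2.COLOR_BGR2HSV)
print(im[175,312:336].tolist()); print(im[115,312:336].tolist())
S=cv2.cvtColor(im,cv2.COLOR_BGR2LAB).astype(int)
a=S[...,1]+S[...,2]
print(a[175,308:340],a[115,308:340],a[130,308:340])
z=cv2.resize(im[70:270,270:380],None,fx=3,fy=3,interpolation=cv2.INTER_CUBIC)
m=((a>np.median(a[100:260,340:400])+8).astype(np.uint8)*255)
m2=cv2.resize(m[70:270,270:380],None,fx=3,fy=3,interpolation=0)
cv2.imwrite("pics/w1c.png",np.hstack([z,cv2.merge([m2]*3)]))
E
```

```text
[[124, 132, 139], [125, 133, 140], [124, 132, 140], [125, 133, 141], [124, 133, 143], [122, 134, 148], [124, 139, 158], [128, 146, 168], [131, 149, 172], [131, 149, 172], [131, 150, 172], [132, 149, 172], [132, 150, 172], [132, 150, 172], [132, 150, 171], [128, 144, 164], [121, 133, 149], [119, 129, 140], [124, 133, 141], [127, 136, 144], [128, 137, 144], [128, 137, 145], [128, 137, 145], [129, 137, 145]]
[[93, 99, 104], [92, 99, 104], [93, 99, 104], [93, 99, 105], [93, 99, 104], [92, 99, 105], [92, 99, 105], [94, 101, 108], [96, 104, 112], [96, 105, 112], [94, 101, 107], [92, 98, 104], [91, 98, 104], [92, 98, 104], [100, 106, 113], [114, 122, 129], [126, 135, 143], [131, 139, 148], [131, 140, 148], [130, 139, 148], [131, 139, 148], [130, 139, 147], [131, 139, 148], [130, 139, 148]]
[263 263 263 262 262 262 262 263 264 267 272 274 275 275 274 274 274 274
 273 272 269 265 263 263 263 263 263 263 263 263 263 263] [261 261 261 261 261 262 261 261 261 262 262 263 264 263 262 261 262 261
 261 262 263 263 263 264 263 263 263 264 264 264 263 264] [261 261 261 261 261 261 261 261 261 262 263 266 268 268 268 266 264 262
 261 261 261 261 262 263 263 263 262 263 262 262 262 262]
```

View pics/w1c.png

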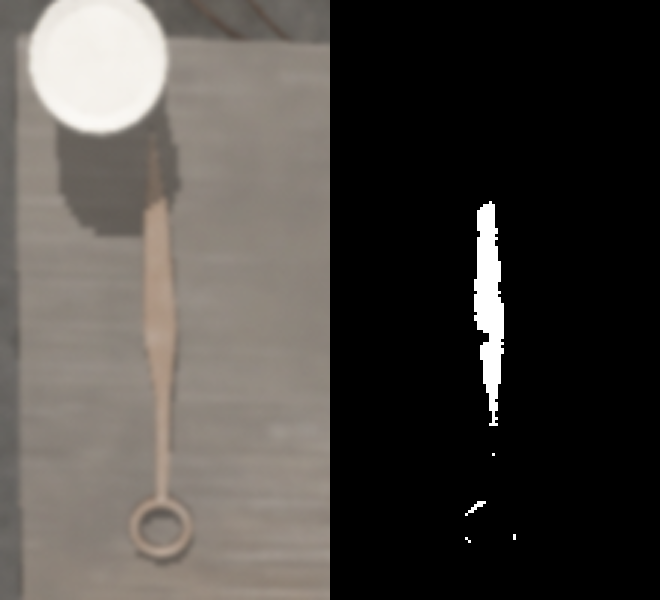

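```bash
python3 - <<'E'
from h import *
import pickle
c,t=pickle.load(open("s1.pkl","rb"))
ru=(323.7,246.0)
print("tri ring",tri(c,ru,t,(361.8,195.0)))
ring=onz(c,ru,.0085)[0]; tip=onz(c,(321,114.3),.006)[0]
print(ring,tip,np.linalg.norm(ring[:2]-tip[:2]))
# edges in profile rows near the body
a=cv2.cvtColor(c["im"],cv2.COLOR_BGR2LAB).astype(float); a=a[...,1]+a[...,2]
for v in [150,170,183,190,195,200,205,210]:
    r=a[v,305:345]-263; cen=(r.clip(0)*np.arange(305,345)).sum()/r.clip(0).sum()
    w=r.clip(0).sum()/r.max(); p=onz(c,[(cen-w/2,v),(cen+w/2,v)],.0085)
    print(v,round(cen,1),p[:,:2].round(4).tolist(),np.linalg.norm(p[0]-p[1]).round(4))
# ring (x~0,y=83.5), tip (-3.5,-96.5)
u=(ring-tip)[:2]; th=np.arctan2(u[1],u[0])-np.arctan2(180,3.5)
Rm=np.array([[np.cos(th),-np.sin(th)],[np.sin(th),np.cos(th)]])
org=ring[:2]-Rm@[0,.0835]; print("th deg",np.degrees(th),"org",org,"grip",org+Rm@[-.0026,.016], "tip by ring",org+Rm@[-.0035,-.0965])
print("jar", onz(c,(303,90),.042))
E
```

```text
tri ring (array([ 0.51201367, -0.09741438,  0.0075651 ]), np.float64(0.0010613042653444692))
[ 0.51254417 -0.09766876  0.0085    ] [ 0.52184257 -0.27108122  0.006     ] 0.1736615716073457
150 322.1 [[0.5249, -0.228], [0.5133, -0.2284]] 0.0115
170 322.5 [[0.524, -0.2028], [0.5115, -0.2032]] 0.0125
183 323.2 [[0.5221, -0.1859], [0.5104, -0.1863]] 0.0116
190 323.2 [[0.5212, -0.1766], [0.5108, -0.177]] 0.0104
195 323.2 [[0.5201, -0.17], [0.5112, -0.1702]] 0.0089
200 323.0 [[0.5199, -0.1632], [0.5116, -0.1635]] 0.0083
205 323.3 [[0.5186, -0.1564], [0.5116, -0.1566]] 0.007
210 324.3 [[0.5169, -0.1495], [0.5103, -0.1497]] 0.0066
th deg 4.183210161946087 org [ 0.51863516 -0.18094631] grip [ 0.51487495 -0.16517859] tip by ring [ 0.52218377 -0.27744453]
jar [[ 0.54207984 -0.29475935  0.042     ]]
```

```bash
H="python3 -m handwheel"
$H '[{"grip":8.5,"tx":0.32,"ty":2.61,"tz":0,"yaw":-2.4},{"grip":5,"tx":0,"ty":0,"tz":4.2,"yaw":0},{"grip":5,"tx":0,"ty":0,"tz":4.2,"yaw":0},{"grip":5,"tx":0,"ty":0,"tz":4.2,"yaw":0},{"grip":5,"tx":0,"ty":0,"tz":4.2,"yaw":0}]'
python3 - <<'E'
from h import *
c=cam("wrist"); cv2.imwrite("pics/w2.png",c["im"])
g=np.array([.5155,-.165,.0085]); print(proj(c,g).round(1)); st()
E
```

```text
t: 3.35
eef_pos: [0.5156, -0.1642, 0.0621]
tool_rot: [0.0, -0.042, 0.999, 0.0]
contact_force: [0.7, 0.0, 0.7]
gripper_width: 0.582
[[321.  222.3]]
{'t': 3.4, 'q': [0.2108, 0.4945, -0.0223, 2.0142, 0.016, 0.6428, -2.8786], 'eef_pos': [0.5111, -0.163, 0.0557], 'tool_rot': [-0.0046, -0.0424, 0.9991, 0.0016], 'contact_force': [-1.292, 0.4976, -3.9212], 'torque': [0.0054, 0.1072, 0.033], 'gripper_width': 0.5854}
```

View pics/w2.png

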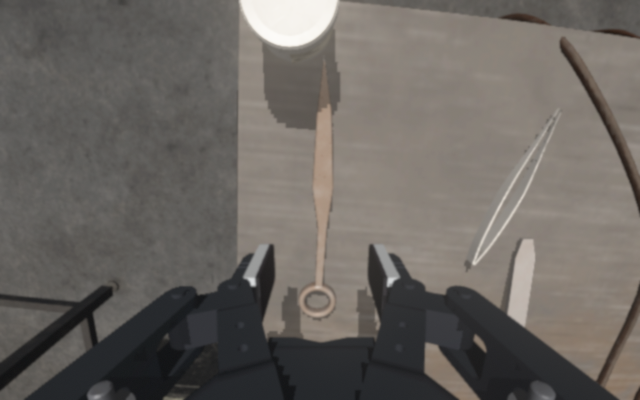

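```bash
H="python3 -m handwheel"
$H '[{"grip":4,"tx":0,"ty":0,"tz":2,"yaw":0},{"grip":3,"tx":0,"ty":0,"tz":2,"yaw":0},{"grip":3,"tx":0,"ty":0,"tz":1,"yaw":0},{"grip":3,"tx":0,"ty":0,"tz":0.6,"yaw":0},{"grip":3,"tx":0,"ty":0,"tz":0.2,"yaw":0}]' 40
$H '[{"grip":3,"tx":0,"ty":0,"tz":0,"yaw":0},{"grip":2,"tx":0,"ty":0,"tz":0,"yaw":0}]' 
$H '[{"grip":0,"tx":0,"ty":0,"tz":0,"yaw":0},{"grip":0,"tx":0,"ty":0,"tz":0,"yaw":0},{"grip":0,"tx":0,"ty":0,"tz":0,"yaw":0},{"grip":0,"tx":0,"ty":0,"tz":0,"yaw":0},{"grip":0,"tx":0,"ty":0,"tz":0,"yaw":0}]' 40
```

```text
t: 3.9
eef_pos: [0.5158, -0.1651, 0.0056]
tool_rot: [0.0, -0.04, 0.999, 0.0]
contact_force: [-1.3, -0.3, 0.7]
gripper_width: 0.351
t: 4.1
eef_pos: [0.5162, -0.1654, 0.0061]
tool_rot: [0.001, -0.04, 0.999, -0.0]
contact_force: [0.5, 1.2, 0.3]
gripper_width: 0.235
t: 4.6
eef_pos: [0.5163, -0.1655, 0.0062]
tool_rot: [0.001, -0.04, 0.999, -0.0]
contact_force: [-1.3, -0.1, 6.4]
gripper_width: 0.117
```

```bash
H="python3 -m handwheel"
$H '[{"grip":0,"tx":0,"ty":0,"tz":-0.5,"yaw":0},{"grip":0,"tx":0,"ty":0,"tz":-1,"yaw":0},{"grip":0,"tx":0,"ty":0,"tz":-1.5,"yaw":0},{"grip":0,"tx":0,"ty":0,"tz":-2,"yaw":0},{"grip":0,"tx":0,"ty":0,"tz":-2,"yaw":0}]'
$H '[{"grip":0,"tx":0,"ty":0,"tz":-3,"yaw":0},{"grip":0,"tx":0,"ty":0,"tz":-4,"yaw":0},{"grip":0,"tx":0,"ty":0,"tz":-3,"yaw":0},{"grip":0,"tx":0,"ty":0,"tz":-2,"yaw":0},{"grip":0,"tx":0,"ty":0,"tz":-1,"yaw":0}]'
python3 - <<'E'
from h import *
import pickle
c=cam("wrist"); t=cam("top"); pickle.dump((c,t),open("s2.pkl","wb")); 
a=c["im"][0:400,160:480]; b=cv2.resize(t["im"][150:250,250:460],None,fx=2.2,fy=2.2)
o=np.zeros((400,320+b.shape[1],3),np.uint8); o[:,:320]=a; o[:b.shape[0],320:]=b
cv2.imwrite("pics/w3.png",o); st()
E
```

```text
t: 5.1
eef_pos: [0.5152, -0.1653, 0.0763]
tool_rot: [-0.0, -0.04, 0.999, 0.0]
contact_force: [-0.1, -0.6, -1.3]
gripper_width: 0.118
t: 5.6
eef_pos: [0.5162, -0.1655, 0.208]
tool_rot: [0.002, -0.04, 0.999, -0.0]
contact_force: [-0.2, 0.7, -1.0]
gripper_width: 0.119
{'t': 5.7, 'q': [0.2061, 0.285, -0.0132, 1.9023, 0.0046, 0.9518, -2.8717], 'eef_pos': [0.5161, -0.1655, 0.2067], 'tool_rot': [0.0012, -0.0396, 0.9992, -0.0003], 'contact_force': [0.9145, -0.3656, -1.27], 'torque': [0.0474, 0.0332, -0.0253], 'gripper_width': 0.1162}
```

View pics/w3.png

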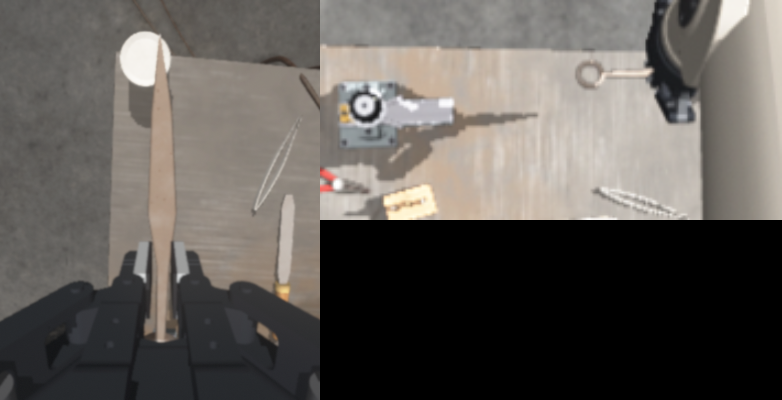

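```bash
python3 - <<'E'
from h import *
import pickle
c,t=pickle.load(open("s2.pkl","rb"))
o=get_obs(); Rt=rot(o["tool_rot"]); p=np.array(o["eef_pos"])
tipu=[(320,38)]
for dz in (-.006,-.002,.002):
    X=onz(c,tipu,p[2]+dz)[0]; print("tip tool", dz,((X-p)@Rt).round(4))
a=cv2.cvtColor(c["im"],cv2.COLOR_BGR2LAB).astype(float); a=a[...,1]+a[...,2]
for v in [38,44,50,70,110,150,190,220,235,260,290,310]:
    r=np.clip(a[v,295:350]-266,0,None); k=r>0.5*r.max(); xs=np.arange(295,350)[k]
    X=onz(c,[(xs.min()-.5,v),(xs.max()+.5,v)],p[2]+.0025); print(v,xs.min(),xs.max(),((X-p)@Rt)[:,:2].round(4).tolist())
z=cv2.resize(t["im"][160:240,245:320],None,fx=7,fy=7,interpolation=cv2.INTER_CUBIC)
z2=cv2.resize(c["im"][20:100,285:355],None,fx=3,fy=3,interpolation=cv2.INTER_CUBIC)
out=np.zeros((560,525+210,3),np.uint8); out[:,:525]=z; out[:240,525:]=z2; cv2.imwrite("pics/vt.png",out)
E
```

```text
tip tool -0.006 [-0.0005 -0.1087  0.0061]
tip tool -0.002 [-0.0005 -0.1077  0.0021]
tip tool 0.002 [-0.0004 -0.1067 -0.0019]Traceback (most recent call last):
  File "<stdin>", line 11, in <module>
    return umr_minimum(a, axis, None, out, keepdims, initial, where)
ValueError: zero-size array to reduction operation minimum which has no identity
```

```bash
H="python3 -m handwheel"
$H '[{"grip":0,"tx":0,"ty":0,"tz":0,"yaw":-8.5},{"grip":0,"tx":0,"ty":0,"tz":0,"yaw":-8.5},{"grip":0,"tx":0,"ty":0,"tz":0,"yaw":-8.5},{"grip":0,"tx":0,"ty":0,"tz":0,"yaw":-8.5},{"grip":0,"tx":0,"ty":0,"tz":0,"yaw":-8.5}]' >/dev/null
$H '[{"grip":0,"tx":0,"ty":0,"tz":0,"yaw":-8.5},{"grip":0,"tx":0,"ty":0,"tz":0,"yaw":-8.5},{"grip":0,"tx":0,"ty":0,"tz":0,"yaw":-8.5},{"grip":0,"tx":0,"ty":0,"tz":0,"yaw":-8.5},{"grip":0,"tx":0,"ty":0,"tz":0,"yaw":-8.5}]' >/dev/null
$H '[{"grip":0,"tx":0,"ty":0,"tz":0,"yaw":-8.5},{"grip":0,"tx":0,"ty":0,"tz":0,"yaw":-8.5},{"grip":0,"tx":0,"ty":0,"tz":0,"yaw":-8.5},{"grip":0,"tx":0,"ty":0,"tz":0,"yaw":-8.5},{"grip":0,"tx":0,"ty":0,"tz":0,"yaw":-8.5}]' >/dev/null
$H '[{"grip":0,"tx":0,"ty":0,"tz":0,"yaw":-8.5},{"grip":0,"tx":0,"ty":0,"tz":0,"yaw":-8.5},{"grip":0,"tx":0,"ty":0,"tz":0,"yaw":-8.5},{"grip":0,"tx":0,"ty":0,"tz":0,"yaw":-8.5},{"grip":0,"tx":0,"ty":0,"tz":0,"yaw":-5}]' >/dev/null
$H '[{"grip":0,"tx":-0.5,"ty":-3.3,"tz":0,"yaw":0},{"grip":0,"tx":-0.5,"ty":-3.3,"tz":0,"yaw":0},{"grip":0,"tx":-0.5,"ty":-3.3,"tz":0,"yaw":0},{"grip":0,"tx":-0.5,"ty":-3.3,"tz":0,"yaw":0},{"grip":0,"tx":-0.5,"ty":-3.3,"tz":0,"yaw":0}]'
$H '[{"grip":0,"tx":0,"ty":0,"tz":0,"yaw":0},{"grip":0,"tx":0,"ty":0,"tz":0,"yaw":0},{"grip":0,"tx":0,"ty":0,"tz":0,"yaw":0}]'
python3 - <<'E'
from h import *
import pickle
st(); o=get_obs(); print(np.degrees(np.arctan2(*rot(o["tool_rot"])[[1,0],0])))
c=cam("wrist"); t=cam("top"); pickle.dump((c,t,o),open("s3.pkl","wb"))
cv2.imwrite("pics/w4.png",c["im"])
E
```

```text
t: 8.2
eef_pos: [0.5154, 0.0027, 0.2037]
tool_rot: [-0.0, 0.997, -0.078, -0.001]
contact_force: [0.4, 0.5, -0.4]
gripper_width: 0.118
t: 8.5
eef_pos: [0.516, 0.0003, 0.2043]
tool_rot: [0.0, 0.997, -0.079, -0.001]
contact_force: [-0.7, -0.4, -1.6]
gripper_width: 0.114
{'t': 8.5, 'q': [0.3836, 0.3057, -0.6011, 1.9271, 0.2076, 0.972, -0.4718], 'eef_pos': [0.516, 0.0003, 0.2043], 'tool_rot': [0.0003, 0.9969, -0.0788, -0.0009], 'contact_force': [-0.7105, -0.4218, -1.5661], 'torque': [-0.0483, -0.0208, -0.0069], 'gripper_width': 0.1144}
-9.03625448255395
```

View pics/w4.png

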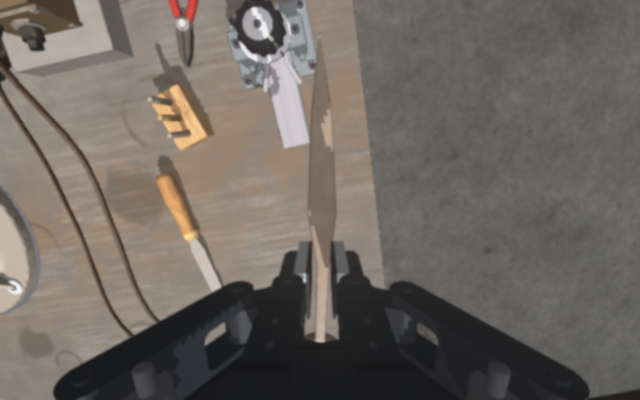

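```bash
python3 - <<'E'
from h import *
import pickle
c,t,o=pickle.load(open("s3.pkl","rb"))
L=cv2.cvtColor(c["im"],cv2.COLOR_BGR2LAB).astype(float)
b=L[...,2]; 
E=[]
for v in range(104,138,4):
    r=b[v,255:320]; xs=np.arange(255,320); g=np.diff(r)
    # subpixel crossing at half level between bed (low b) and wood (high b)
    lo=np.percentile(r,10); hi=np.median(r[:12]); k=np.where(r<(lo+hi)/2)[0]; k=k[k<52]
    E.append((v,xs[k[0]],xs[k[-1]])); 
E=np.array(E,float); print(E.tolist())
Lft=onz(c,E[:,[1,0]]-[.5,0],.014); Rt=onz(c,E[:,[2,0]]+[.5,0],.014)
mid=(Lft+Rt)/2; print("width",np.linalg.norm(Lft-Rt,axis=1).round(4)); 
for n,Q in (("l",Lft),("r",Rt),("m",mid)):
    f=np.polyfit(Q[:,1],Q[:,0],1); print(n,np.degrees(np.arctan(-f[0])), "x at y=.05",np.polyval(f,.05))
print(mid[[0,-1]])
print("bed end", onz(c,[(284,147.5),(308.5,145)],.014))
g=cv2.cvtColor(c["im"],cv2.COLOR_BGR2GRAY)
m=((g<60)*255).astype(np.uint8); m[65:]=0; m[:,:225]=0; m[:,300:]=0
cs=cv2.findContours(m,0,2)[0]; k=max(cs,key=cv2.contourArea); print("knob dark bbox",cv2.boundingRect(k),cv2.minEnclosingCircle(k))
out=np.hstack([cv2.resize(c["im"][0:160,220:330],None,fx=3.6,fy=3.6,interpolation=cv2.INTER_CUBIC),cv2.resize(t["im"][160:240,250:303],None,fx=7.2,fy=7.2,interpolation=cv2.INTER_CUBIC)])
cv2.imwrite("pics/v5.png",out); print(out.shape)
E
```

```text
[[104.0, 272.0, 302.0], [108.0, 273.0, 303.0], [112.0, 274.0, 304.0], [116.0, 275.0, 305.0], [120.0, 276.0, 306.0], [124.0, 277.0, 306.0], [128.0, 278.0, 306.0], [132.0, 279.0, 306.0], [136.0, 280.0, 306.0]]
width [0.0341 0.0342 0.0343 0.0344 0.0345 0.0335 0.0325 0.0315 0.0305]
l 3.34000525948696 x at y=.05 0.4788992944487213
r -2.418783002385188 x at y=.05 0.5088952115146046
m 0.4773649219727564 x at y=.05 0.4937721437808313
[[0.49290432 0.09561598 0.014     ]
 [0.49319193 0.06076268 0.014     ]]
bed end [[0.4807207  0.04977824 0.014     ]
 [0.50880765 0.04813972 0.014     ]]
knob dark bbox (234, 0, 51, 56) ((259.5, 26.5), 29.334379196166992)
(576, 778, 3)
```

View pics/v5.png

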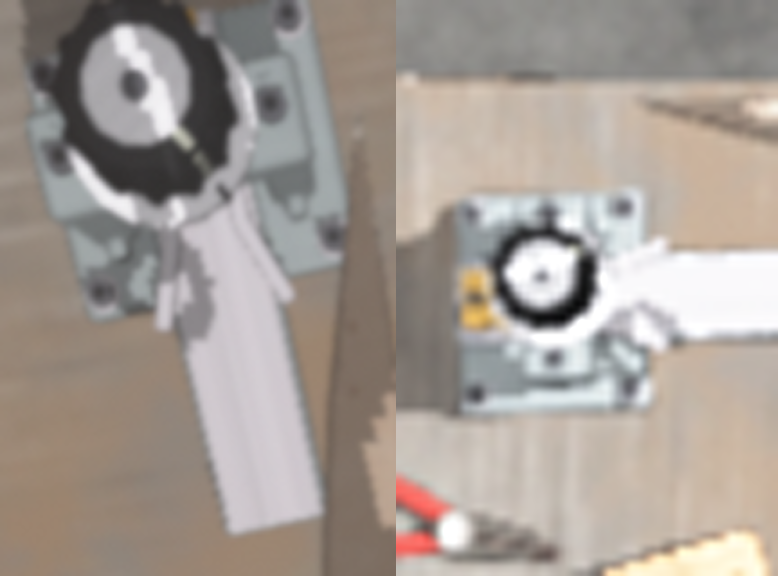

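```bash
python3 - <<'E'
from h import *
import pickle
c,t,o=pickle.load(open("s3.pkl","rb"))
f=lambda x,y:(x/3.6+220-.4,y/3.6-.4)
K,err=tri(c,f(133,86),t,((543-396)/7.2+250-.4,276/7.2+160-.4)); print("knob axis top",K,err, onz(c,f(133,86),.097), onz(t,((543-396)/7.2+249.6,276/7.2+159.6),.097))
r=onz(c,[f(270,270),f(322,515)],.014); l=onz(c,[f(180,325),f(230,533)],.014)
ang=lambda d:np.degrees(np.arctan2(d[1],d[0]))-90
print("r",r,ang(r[0]-r[1]));print("l",l,ang(l[0]-l[1]))
e=(r[1]+l[1])/2; print("end mid",e,"width",np.linalg.norm(r[1]-l[1]))
m=onz(c,[f(163,328),f(292,295)],.020); print("mouth",m,m.mean(0),np.linalg.norm(m[0]-m[1]))
d=K-e; print("axis e->knob",ang(d),np.hypot(*d[:2]),"should be .102")
print("white mark",onz(c,f(187,140),.095), "black", onz(c,f(224,190),.0695))
# base plate corners bolts at approx z .01? blank tip
print("tip tool",[((onz(c,(320,40),o["eef_pos"][2]+dz)[0]-o["eef_pos"])@rot(o["tool_rot"])).round(4).tolist() for dz in (-.004,0)])
E
```

```text
knob axis top [0.4882555  0.15192165 0.09414008] 0.0016092258441884498 [[0.48914239 0.15166901 0.097     ]] [[0.48741632 0.15091642 0.097     ]]
r [[0.50654468 0.12385042 0.014     ]
 [0.50985782 0.05062566 0.014     ]] 2.590650956283568
l [[0.47694872 0.11299984 0.014     ]
 [0.48011072 0.04969856 0.014     ]] 2.859633177846675
end mid [0.49498427 0.05016211 0.014     ] width 0.029761548971608168
mouth [[0.47269833 0.1122204  0.02      ]
 [0.51208056 0.11511082 0.02      ]] [0.49238945 0.11366561 0.02      ] 0.03948815547704739
axis e->knob 3.7831290694929294 0.10198176534794716 should be .102
white mark [[0.49832678 0.13990621 0.095     ]] black [[0.50214492 0.13461577 0.0695    ]]
tip tool [[-0.0007, -0.1074, 0.0039], [-0.0006, -0.1064, -0.0001]]
```

```bash
H="python3 -m handwheel"
$H '[{"grip":0,"tx":0,"ty":0,"tz":0,"yaw":-6},{"grip":0,"tx":0,"ty":0,"tz":0,"yaw":-5.25},{"grip":0,"tx":-1.93,"ty":0.63,"tz":0,"yaw":0},{"grip":0,"tx":0,"ty":0,"tz":4,"yaw":0},{"grip":0,"tx":0,"ty":0,"tz":4,"yaw":0}]' >/dev/null
$H '[{"grip":0,"tx":0,"ty":0,"tz":4,"yaw":0},{"grip":0,"tx":0,"ty":0,"tz":2,"yaw":0},{"grip":0,"tx":0,"ty":0,"tz":1,"yaw":0},{"grip":0,"tx":0,"ty":0,"tz":0.4,"yaw":0},{"grip":0,"tx":0,"ty":0,"tz":0,"yaw":0}]'
$H '[{"grip":0,"tx":0,"ty":0,"tz":0,"yaw":0},{"grip":0,"tx":0,"ty":0,"tz":0,"yaw":0}]'
python3 - <<'E'
from h import *
import pickle
st(); o=get_obs(); print(np.degrees(np.arctan2(*rot(o["tool_rot"])[[1,0],0])))
c=cam("wrist"); pickle.dump((c,o),open("s4.pkl","wb"))
cv2.imwrite("pics/w6.png",cv2.resize(c["im"][0:260,190:450],(780,780))[:600])
E
```

```text
t: 9.6
eef_pos: [0.4981, -0.0058, 0.0517]
tool_rot: [0.0, 1.0, 0.02, 0.0]
contact_force: [0.1, 0.4, -0.3]
gripper_width: 0.121
t: 9.8
eef_pos: [0.4984, -0.0056, 0.0524]
tool_rot: [0.0, 1.0, 0.02, 0.001]
contact_force: [0.1, 0.6, -2.3]
gripper_width: 0.116
{'t': 9.8, 'q': [0.3224, 0.5046, -0.536, 2.0841, 0.4181, 0.6551, -0.4557], 'eef_pos': [0.4984, -0.0056, 0.0524], 'tool_rot': [0.0001, 0.9998, 0.0198, 0.0011], 'contact_force': [0.0891, 0.5524, -2.3098], 'torque': [-0.0318, -0.0722, 0.0522], 'gripper_width': 0.1157}
2.269499692711268
```

View pics/w6.png

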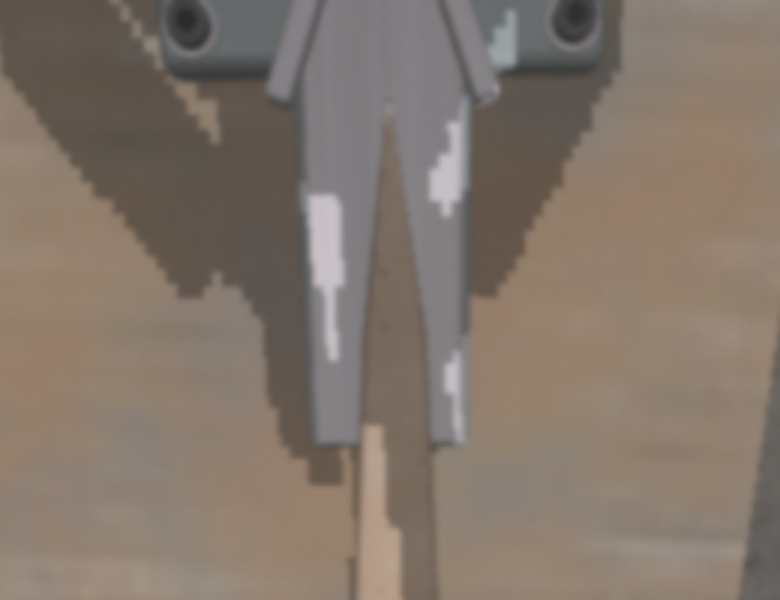

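```bash
python3 - <<'E'
from h import *
import pickle
c,o=pickle.load(open("s4.pkl","rb"))
f=lambda x,y:(x/3+190-.3,y/3-.3)
L=onz(c,[f(300,180),f(314,442)],.014); Q=onz(c,[f(467,180),f(463,442)],.014)
print(L,Q,"width",np.linalg.norm((L-Q)[:,:2],axis=1))
m=(L+Q)/2; d=m[0]-m[1]; print("axis deg",np.degrees(np.arctan2(d[1],d[0]))-90, "end",m[1])
r=onz(c,[f(283,100),f(484,98)],.020); print("rails",r,r.mean(0),np.linalg.norm(r[0]-r[1]))
p=np.array(o["eef_pos"])
for dz in(-.006,-.002):
    tip=onz(c,f(389,103),p[2]+dz)[0]
    yaw=np.radians(3); ax=np.array([-np.sin(yaw),np.cos(yaw)]); n=np.array([np.cos(yaw),np.sin(yaw)])
    org=np.array([.490,.140]); v=tip[:2]-org; print("tip",tip,"tool",((tip-p)@rot(o["tool_rot"])).round(4),"vice",[v@n,v@ax], "rel rails/bed",(tip-r.mean(0))[:2]@n,(tip-m[1])[:2]@n)
# blade edges at rows in picture: y 300: 370..424 ; 420: 360..432
e=onz(c,[f(372,300),f(424,300),f(360,420),f(431,420)],p[2]+.0025); t=((e-p)@rot(o["tool_rot"]))[:,:2]; print(t.round(4))
E
```

```text
[[0.47620497 0.09945437 0.014     ]
 [0.47972328 0.04988618 0.014     ]] [[0.50822676 0.10074661 0.014     ]
 [0.51046502 0.05111334 0.014     ]] width [0.03204786 0.03076622]
axis deg 3.321098140948962 end [0.49509415 0.05049976 0.014     ]
rails [[0.47354915 0.11165368 0.02      ]
 [0.51004914 0.11346224 0.02      ]] [0.49179914 0.11255796 0.02      ] 0.03654477174554109
tip [0.49317223 0.10482104 0.04639303] tool [-0.0009 -0.1105  0.006 ] vice [np.float64(0.0013267541654736652), np.float64(-0.03529677303805258)] rel rails/bed 0.000966283139195789 0.0009236666225224237
tip [0.49322457 0.1037485  0.05039303] tool [-0.0009 -0.1094  0.002 ] vice [np.float64(0.0013228961578507638), np.float64(-0.03637057469259778)] rel rails/bed 0.0009624251315728875 0.0009198086148995222
[[-0.0035 -0.0809]
 [ 0.0045 -0.0809]
 [-0.0055 -0.0629]
 [ 0.0058 -0.0629]]
```

```bash
H="python3 -m handwheel"
$H '[{"grip":0,"tx":-0.1,"ty":0,"tz":1.5,"yaw":0},{"grip":0,"tx":0,"ty":0,"tz":1,"yaw":0},{"grip":0,"tx":0,"ty":0,"tz":0.4,"yaw":0},{"grip":0,"tx":0,"ty":0,"tz":0.2,"yaw":0},{"grip":0,"tx":0,"ty":0,"tz":0,"yaw":0}]' 30
$H '[{"grip":0,"tx":0,"ty":0,"tz":0,"yaw":0},{"grip":0,"tx":0,"ty":0,"tz":0,"yaw":0}]'
$H '[{"grip":0,"tx":-0.01,"ty":-0.7,"tz":0,"yaw":0},{"grip":0,"tx":-0.01,"ty":-0.7,"tz":0,"yaw":0},{"grip":0,"tx":-0.01,"ty":-0.7,"tz":0,"yaw":0}]'
$H '[{"grip":0,"tx":-0.01,"ty":-0.7,"tz":0,"yaw":0},{"grip":0,"tx":-0.01,"ty":-0.7,"tz":0,"yaw":0},{"grip":0,"tx":-0.01,"ty":-0.6,"tz":0,"yaw":0}]'
$H '[{"grip":0,"tx":0,"ty":0,"tz":0,"yaw":0},{"grip":0,"tx":0,"ty":0,"tz":0,"yaw":0}]'
```

```text
t: 10.35
eef_pos: [0.4966, -0.0054, 0.0203]
tool_rot: [-0.0, 1.0, 0.02, -0.0]
contact_force: [0.5, 0.3, -1.0]
gripper_width: 0.113
t: 10.55
eef_pos: [0.4969, -0.0055, 0.0206]
tool_rot: [-0.0, 1.0, 0.02, 0.0]
contact_force: [-0.6, 0.8, -1.1]
gripper_width: 0.114
t: 10.85
eef_pos: [0.4955, 0.0164, 0.0204]
tool_rot: [-0.0, 1.0, 0.02, 0.0]
contact_force: [-0.1, 1.0, -2.1]
gripper_width: 0.117
t: 11.15
eef_pos: [0.4943, 0.0363, 0.0203]
tool_rot: [-0.0, 1.0, 0.02, 0.0]
contact_force: [-0.4, 0.1, -1.6]
gripper_width: 0.114
t: 11.35
eef_pos: [0.4943, 0.0355, 0.0203]
tool_rot: [0.0, 1.0, 0.02, 0.0]
contact_force: [0.4, 0.7, -0.4]
gripper_width: 0.115
```

```bash
H="python3 -m handwheel"
$H '[{"grip":0,"tx":-0.008,"ty":-0.5,"tz":0,"yaw":0},{"grip":0,"tx":-0.008,"ty":-0.5,"tz":0,"yaw":0}]'
$H '[{"grip":0,"tx":-0.008,"ty":-0.5,"tz":0,"yaw":0},{"grip":0,"tx":-0.008,"ty":-0.5,"tz":0,"yaw":0}]'
$H '[{"grip":0,"tx":-0.008,"ty":-0.4,"tz":0,"yaw":0},{"grip":0,"tx":0,"ty":-0.3,"tz":0,"yaw":0}]'
$H '[{"grip":0,"tx":0,"ty":0,"tz":0,"yaw":0},{"grip":0,"tx":0,"ty":0,"tz":0,"yaw":0}]'
```

```text
t: 11.55
eef_pos: [0.4938, 0.0453, 0.0203]
tool_rot: [0.0, 1.0, 0.019, 0.0]
contact_force: [0.3, 0.1, -1.0]
gripper_width: 0.115
t: 11.75
eef_pos: [0.4932, 0.0559, 0.0203]
tool_rot: [-0.0, 1.0, 0.02, 0.0]
contact_force: [-1.1, -0.4, -1.0]
gripper_width: 0.116
t: 11.95
eef_pos: [0.4928, 0.063, 0.0203]
tool_rot: [-0.0, 1.0, 0.02, -0.0]
contact_force: [0.7, 0.2, -0.3]
gripper_width: 0.118
t: 12.15
eef_pos: [0.4928, 0.0624, 0.0203]
tool_rot: [0.0, 1.0, 0.02, -0.0]
contact_force: [0.1, 0.6, -1.2]
gripper_width: 0.115
```

```bash
H="python3 -m handwheel"
$H '[{"grip":0,"tx":0,"ty":-0.2,"tz":0,"yaw":0},{"grip":0,"tx":0,"ty":-0.2,"tz":0,"yaw":0},{"grip":0,"tx":0,"ty":0,"tz":0,"yaw":0}]'
$H '[{"grip":0,"tx":0,"ty":-0.15,"tz":0,"yaw":0},{"grip":0,"tx":0,"ty":0,"tz":0,"yaw":0}]'
$H '[{"grip":0,"tx":0,"ty":-0.15,"tz":0,"yaw":0},{"grip":0,"tx":0,"ty":0,"tz":0,"yaw":0}]'
```

```text
t: 12.45
eef_pos: [0.4927, 0.0667, 0.0203]
tool_rot: [-0.0, 1.0, 0.02, 0.0]
contact_force: [-0.5, 0.2, -1.8]
gripper_width: 0.113
t: 12.65
eef_pos: [0.4926, 0.0681, 0.0203]
tool_rot: [-0.0, 1.0, 0.02, 0.0]
contact_force: [0.2, 1.2, 0.3]
gripper_width: 0.116
t: 12.85
eef_pos: [0.4926, 0.0696, 0.0203]
tool_rot: [-0.0, 1.0, 0.02, 0.0]
contact_force: [0.5, -0.3, -1.0]
gripper_width: 0.116
```

```bash
H="python3 -m handwheel"
$H '[{"grip":0,"tx":0,"ty":-0.1,"tz":0,"yaw":0},{"grip":0,"tx":0,"ty":0,"tz":0,"yaw":0}]'
$H '[{"grip":0,"tx":0,"ty":-0.1,"tz":0,"yaw":0},{"grip":0,"tx":0,"ty":0,"tz":0,"yaw":0}]'
$H '[{"grip":0,"tx":0,"ty":-0.1,"tz":0,"yaw":0},{"grip":0,"tx":0,"ty":0,"tz":0,"yaw":0}]'
```

```text
t: 13.05
eef_pos: [0.4926, 0.0705, 0.0203]
tool_rot: [-0.0, 1.0, 0.02, 0.0]
contact_force: [0.2, -0.3, -0.5]
gripper_width: 0.118
t: 13.25
eef_pos: [0.4925, 0.071, 0.0203]
tool_rot: [0.0, 1.0, 0.02, -0.0]
contact_force: [0.9, -1.1, -0.2]
gripper_width: 0.114
t: 13.45
eef_pos: [0.4924, 0.0715, 0.0202]
tool_rot: [0.001, 1.0, 0.02, -0.0]
contact_force: [0.1, -3.8, -0.7]
gripper_width: 0.113
```

```bash
H="python3 -m handwheel"
$H '[{"grip":0,"tx":0,"ty":-0.08,"tz":0,"yaw":0},{"grip":0,"tx":0,"ty":0,"tz":0,"yaw":0}]'
$H '[{"grip":0,"tx":0,"ty":-0.05,"tz":0,"yaw":0},{"grip":0,"tx":0,"ty":0,"tz":0,"yaw":0}]'
python3 - <<'E'
from h import *
st()
c=cam("wrist"); import pickle; t=cam("top"); pickle.dump((c,t,get_obs()),open("s5.pkl","wb"))
E
```

```text
t: 13.65
eef_pos: [0.4924, 0.0719, 0.0202]
tool_rot: [0.001, 1.0, 0.019, -0.0]
contact_force: [0.5, -5.8, 1.1]
gripper_width: 0.118
t: 13.85
eef_pos: [0.4924, 0.072, 0.0202]
tool_rot: [0.001, 1.0, 0.019, -0.0]
contact_force: [0.6, -6.2, -0.0]
gripper_width: 0.117
{'t': 13.85, 'q': [0.1307, 0.5579, -0.4964, 2.0971, 0.4695, 0.5959, -0.6594], 'eef_pos': [0.4924, 0.072, 0.0202], 'tool_rot': [0.0011, 0.9998, 0.0193, -0.0003], 'contact_force': [0.6059, -6.183, -0.0264], 'torque': [-1.3582, -0.1581, 0.0509], 'gripper_width': 0.1175}
```

```bash
H="python3 -m handwheel"
$H '[{"grip":0,"tx":0,"ty":0,"tz":0.06,"yaw":0},{"grip":0,"tx":0,"ty":0,"tz":0,"yaw":0}]'
$H '[{"grip":0,"tx":0,"ty":0,"tz":0.06,"yaw":0},{"grip":0,"tx":0,"ty":0,"tz":0,"yaw":0}]'
```

```text
t: 14.15
eef_pos: [0.4924, 0.072, 0.0201]
tool_rot: [0.001, 1.0, 0.019, -0.0]
contact_force: [-1.7, -7.2, 7.9]
gripper_width: 0.116
t: 14.35
eef_pos: [0.4924, 0.072, 0.0201]
tool_rot: [0.002, 1.0, 0.019, -0.0]
contact_force: [-3.3, -7.4, 14.6]
gripper_width: 0.112
```

```bash
H="python3 -m handwheel"
$H '[{"grip":0,"tx":0,"ty":0,"tz":-0.1,"yaw":0},{"grip":0,"tx":0,"ty":0,"tz":0,"yaw":0}]'
$H '[{"grip":2,"tx":0,"ty":0,"tz":0,"yaw":0},{"grip":4,"tx":0,"ty":0,"tz":0,"yaw":0},{"grip":4.5,"tx":0,"ty":0,"tz":0,"yaw":0},{"grip":4.5,"tx":0,"ty":0,"tz":-0.5,"yaw":0}]'
$H '[{"grip":6,"tx":0,"ty":0,"tz":-1,"yaw":0},{"grip":6,"tx":0,"ty":0,"tz":-2,"yaw":0},{"grip":8,"tx":0,"ty":0,"tz":-4,"yaw":0},{"grip":8,"tx":0,"ty":0,"tz":-4,"yaw":0},{"grip":8,"tx":0,"ty":0,"tz":-4,"yaw":0}]'
python3 - <<'E'
from h import *
import pickle
c=cam("wrist"); t=cam("top"); pickle.dump((c,t,get_obs()),open("s6.pkl","wb")); st()
a=cv2.resize(c["im"][0:330,200:440],None,fx=1.8,fy=1.8); b=cv2.resize(t["im"][165:235,245:295],None,fx=7,fy=7)
o=np.zeros((594,a.shape[1]+b.shape[1],3),np.uint8); o[:a.shape[0],:a.shape[1]]=a; o[:b.shape[0],a.shape[1]:]=b; print(o.shape); cv2.imwrite("pics/w7.png",o)
E
```

```text
t: 14.55
eef_pos: [0.4924, 0.0721, 0.0202]
tool_rot: [0.001, 1.0, 0.019, -0.0]
contact_force: [0.6, -7.0, 2.5]
gripper_width: 0.116
t: 14.95
eef_pos: [0.492, 0.0742, 0.0249]
tool_rot: [-0.0, 1.0, 0.02, -0.0]
contact_force: [0.2, -0.0, 0.0]
gripper_width: 0.527
t: 15.45
eef_pos: [0.492, 0.074, 0.1774]
tool_rot: [-0.0, 1.0, 0.02, 0.0]
contact_force: [1.1, -0.3, 0.3]
gripper_width: 0.937
{'t': 15.55, 'q': [0.2743, 0.3139, -0.6487, 1.9883, 0.2425, 0.9045, -0.4601], 'eef_pos': [0.4957, 0.075, 0.181], 'tool_rot': [-0.0006, 0.9998, 0.0201, 0.0051], 'contact_force': [1.5435, -0.074, 0.0506], 'torque': [0.0391, -0.0686, 0.0262], 'gripper_width': 0.9341}
(594, 782, 3)
```

View pics/w7.png

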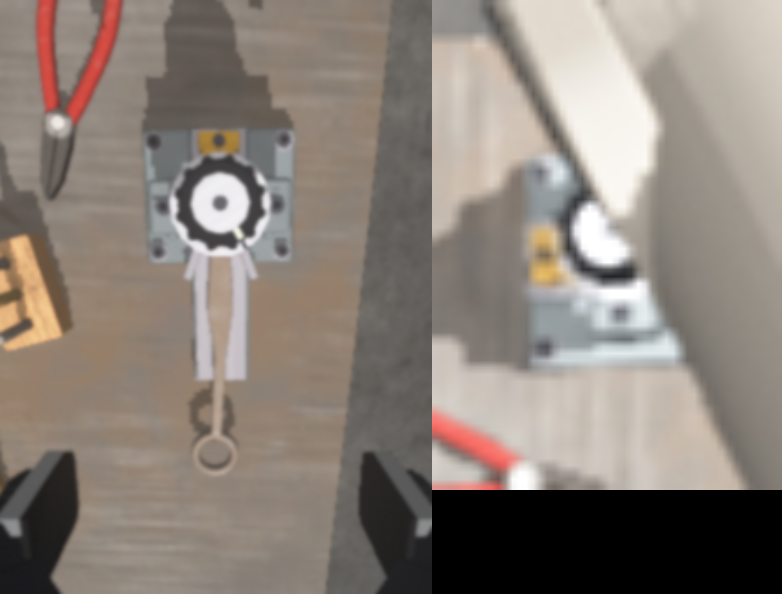

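```bash
python3 - <<'E'
from h import *
import pickle
c,t,o=pickle.load(open("s6.pkl","rb"))
f=lambda x,y:(x/1.8+200-.2,y/1.8-.2)
# refine: knob dark annulus
g=cv2.cvtColor(c["im"],cv2.COLOR_BGR2GRAY)
for z in(.094,.097): print("knob",onz(c,f(220,203),z)[0].round(4))
ring=onz(c,f(215,455),.0225)[0]; print("ring",ring.round(4))
sub=g[80:145,290:355]; m=(sub<70).astype(np.uint8); k=max(cv2.findContours(m,0,2)[0],key=cv2.contourArea)
e=cv2.fitEllipse(cv2.convexHull(k)); uv=(e[0][0]+290,e[0][1]+80); print("ellipse",uv,e[1], onz(c,uv,.095)[0].round(4))
yaw=np.radians(3.1); ax=np.array([-np.sin(yaw),np.cos(yaw)]); n=np.array([np.cos(yaw),np.sin(yaw)])
d=ring[:2]-[.490,.140]; print("ring in vice",d@n,d@ax,"expect about +0..-3.5, 42-180=-138")
E
```

```text
knob [0.4896 0.1521 0.094 ]
knob [0.4896 0.152  0.097 ]
ring [0.493  0.0035 0.0225]
ellipse (322.0387496948242, 111.45765495300293) (47.43037796020508, 49.95647430419922) [0.4896 0.1528 0.095 ]
ring in vice -0.004357671333998113 -0.13651185961435996 expect about +0..-3.5, 42-180=-138
```

```bash
H="python3 -m handwheel"
$H '[{"grip":8,"tx":0,"ty":-3.9,"tz":0,"yaw":0},{"grip":8,"tx":0,"ty":-3.9,"tz":0,"yaw":0},{"grip":8,"tx":0,"ty":0,"tz":0,"yaw":-8.5},{"grip":8,"tx":0,"ty":0,"tz":0,"yaw":-8.5},{"grip":8,"tx":0,"ty":0,"tz":0,"yaw":-8.5}]'
$H '[{"grip":8,"tx":0,"ty":0,"tz":0,"yaw":-8.5},{"grip":8,"tx":0,"ty":0,"tz":0,"yaw":-8.5},{"grip":8,"tx":0,"ty":0,"tz":0,"yaw":-8.5},{"grip":8,"tx":0,"ty":0,"tz":0,"yaw":-8.5},{"grip":8,"tx":0,"ty":0,"tz":0,"yaw":-8.5}]' >/dev/null
$H '[{"grip":8,"tx":0,"ty":0,"tz":0,"yaw":-8.5},{"grip":8,"tx":0,"ty":0,"tz":0,"yaw":-8.5},{"grip":8,"tx":0,"ty":0,"tz":0,"yaw":-8.5},{"grip":8,"tx":0,"ty":0,"tz":0,"yaw":-8.5},{"grip":8,"tx":0,"ty":0,"tz":0,"yaw":-8.5}]' >/dev/null
$H '[{"grip":8,"tx":0,"ty":0,"tz":0,"yaw":-8.5},{"grip":8,"tx":0,"ty":0,"tz":0,"yaw":-8.5},{"grip":8,"tx":0,"ty":0,"tz":0,"yaw":-8.5},{"grip":8,"tx":0,"ty":0,"tz":0,"yaw":-5},{"grip":8,"tx":0,"ty":0,"tz":0,"yaw":0}]' >/dev/null
$H '[{"grip":8,"tx":0,"ty":0,"tz":0,"yaw":0},{"grip":8,"tx":0,"ty":0,"tz":0,"yaw":0}]' >/dev/null
python3 - <<'E'
from h import *
import pickle
st(); o=get_obs(); R0=rot(o["tool_rot"]); print(np.degrees(np.arctan2(*R0[[1,0],0])))
c=cam("wrist"); pickle.dump((c,o),open("s7.pkl","wb")); cv2.imwrite("pics/w8.png",c["im"])
print("expect knob px",proj(c,[.4893,.152,.095]), "delta tool cm",(np.array([.4893,.152,.0725])-o["eef_pos"])@R0*100)
E
```

```text
t: 16.05
eef_pos: [0.4888, 0.1522, 0.1753]
tool_rot: [0.0, 0.97, 0.244, -0.0]
contact_force: [-0.2, -0.1, 0.4]
gripper_width: 0.94
{'t': 17.75, 'q': [0.5077, 0.5611, -1.2101, 1.9424, 0.6049, 1.0675, 1.5332], 'eef_pos': [0.4892, 0.1515, 0.1752], 'tool_rot': [0.0001, 0.3158, 0.9488, -0.0001], 'contact_force': [-0.2902, -1.239, -0.0177], 'torque': [0.0101, -0.0104, 0.0502], 'gripper_width': 0.9363}
143.18675895820652
expect knob px [[320.88723504 212.94984241]] delta tool cm [ 0.02578824  0.04071234 10.26972877]
```

```bash
H="python3 -m handwheel"
$H '[{"grip":8,"tx":0.03,"ty":0.04,"tz":3,"yaw":0},{"grip":7,"tx":0,"ty":0,"tz":3,"yaw":0},{"grip":7,"tx":0,"ty":0,"tz":2.5,"yaw":0},{"grip":7,"tx":0,"ty":0,"tz":1.2,"yaw":0},{"grip":6,"tx":0,"ty":0,"tz":0.5,"yaw":0}]' 80
$H '[{"grip":6,"tx":0,"ty":0,"tz":0,"yaw":0},{"grip":5,"tx":0,"ty":0,"tz":0,"yaw":0},{"grip":5,"tx":0,"ty":0,"tz":0,"yaw":0}]'
python3 - <<'E'
from h import *
o=get_obs(); print((np.array([.4893,.152,.0725])-o["eef_pos"])@rot(o["tool_rot"])*100, o["contact_force"])
E
```

```text
t: 18.3
eef_pos: [0.4889, 0.152, 0.0723]
tool_rot: [-0.001, 0.315, 0.949, -0.0]
contact_force: [-0.3, -0.1, -0.1]
gripper_width: 0.703
t: 18.6
eef_pos: [0.49, 0.1524, 0.0741]
tool_rot: [0.001, 0.315, 0.949, 0.001]
contact_force: [-0.8, -0.1, 0.9]
gripper_width: 0.589
[ 0.03188203 -0.07753333  0.16287397] [-0.77239687 -0.10048953  0.94421428]
```

```bash
H="python3 -m handwheel"
$H '[{"grip":4.4,"tx":0,"ty":0,"tz":0,"yaw":0},{"grip":3,"tx":0,"ty":0,"tz":0,"yaw":0},{"grip":3,"tx":0,"ty":0,"tz":0,"yaw":0},{"grip":3,"tx":0,"ty":0,"tz":0,"yaw":0}]' 80
python3 -c "
from h import *
st()"
$H '[{"grip":3,"tx":0,"ty":0,"tz":0,"yaw":5},{"grip":3,"tx":0,"ty":0,"tz":0,"yaw":5},{"grip":3,"tx":0,"ty":0,"tz":0,"yaw":5}]'
python3 -c "
from h import *
st()"
```

```text
t: 19.0
eef_pos: [0.4898, 0.1521, 0.0741]
tool_rot: [0.001, 0.315, 0.949, -0.0]
contact_force: [-1.4, -1.8, 7.8]
gripper_width: 0.443
{'t': 19.0, 'q': [0.3908, 0.6838, -1.0661, 2.0181, 0.7749, 0.9137, 1.4012], 'eef_pos': [0.4898, 0.1521, 0.0741], 'tool_rot': [0.0007, 0.3151, 0.9491, -0.0001], 'contact_force': [-1.4442, -1.7901, 7.7913], 'torque': [-0.3945, 0.3286, 0.0057], 'gripper_width': 0.4432}
t: 19.3
eef_pos: [0.4899, 0.152, 0.0742]
tool_rot: [0.001, 0.438, 0.899, 0.0]
contact_force: [-1.6, -1.4, 7.0]
gripper_width: 0.442
{'t': 19.3, 'q': [0.3568, 0.6527, -1.0113, 2.0198, 0.7317, 0.8823, 1.1712], 'eef_pos': [0.4899, 0.152, 0.0742], 'tool_rot': [0.0009, 0.4377, 0.8991, 0.0001], 'contact_force': [-1.6108, -1.4197, 7.0273], 'torque': [-0.3818, 0.2669, 0.2109], 'gripper_width': 0.4416}
```

```bash
H="python3 -m handwheel"
cat > tq.py <<'E'
from h import *
o=get_obs(); a=np.degrees(np.arctan2(*rot(o["tool_rot"])[[1,0],0])); print("t %.2f a %.1f tz %.3f q7 %.2f"%(o["t"],a,o["torque"][2],o["q"][6]),np.round(o["contact_force"],1),round(o["gripper_width"],3), np.round(o["eef_pos"],4))
E
$H '[{"grip":3,"tx":0,"ty":0,"tz":0,"yaw":5},{"grip":3,"tx":0,"ty":0,"tz":0,"yaw":5},{"grip":3,"tx":0,"ty":0,"tz":0,"yaw":5}]' >/dev/null; python3 tq.py
$H '[{"grip":3,"tx":0,"ty":0,"tz":0,"yaw":5},{"grip":3,"tx":0,"ty":0,"tz":0,"yaw":5},{"grip":3,"tx":0,"ty":0,"tz":0,"yaw":5}]' >/dev/null; python3 tq.py
$H '[{"grip":3,"tx":0,"ty":0,"tz":0,"yaw":5},{"grip":3,"tx":0,"ty":0,"tz":0,"yaw":5}]' >/dev/null; python3 tq.py
$H '[{"grip":3,"tx":0,"ty":0,"tz":0,"yaw":5},{"grip":3,"tx":0,"ty":0,"tz":0,"yaw":5}]' >/dev/null; python3 tq.py
```

```text
t 19.60 a 113.1 tz 0.227 q7 0.95 [-1.1 -1.7  7.7] 0.435 [0.49   0.1519 0.0741]
t 19.90 a 98.1 tz 0.153 q7 0.72 [-1.3 -1.6  7.1] 0.441 [0.49   0.1519 0.0741]
t 20.10 a 88.1 tz 0.209 q7 0.57 [-1.5 -2.2  8.7] 0.442 [0.4899 0.1518 0.0741]
t 20.30 a 78.1 tz 0.247 q7 0.42 [-0.7 -3.1  8. ] 0.439 [0.49   0.1518 0.0741]
```

```bash
H="python3 -m handwheel"; R1='[{"grip":3,"tx":0,"ty":0,"tz":0,"yaw":5}]'
python3 -m handwheel '[{"grip":3,"tx":0,"ty":0,"tz":0,"yaw":5}]' >/dev/null; python3 tq.py
python3 -m handwheel '[{"grip":3,"tx":0,"ty":0,"tz":0,"yaw":5}]' >/dev/null; python3 tq.py
python3 -m handwheel '[{"grip":3,"tx":0,"ty":0,"tz":0,"yaw":5}]' >/dev/null; python3 tq.py
python3 -m handwheel '[{"grip":3,"tx":0,"ty":0,"tz":0,"yaw":5}]' >/dev/null; python3 tq.py
python3 -m handwheel '[{"grip":3,"tx":0,"ty":0,"tz":0,"yaw":5}]' >/dev/null; python3 tq.py
python3 -m handwheel '[{"grip":3,"tx":0,"ty":0,"tz":0,"yaw":5}]' >/dev/null; python3 tq.py
```

```text
t 20.40 a 73.1 tz 0.196 q7 0.35 [-1.8 -3.2  9.3] 0.443 [0.4899 0.1517 0.0741]
t 20.50 a 68.1 tz 0.212 q7 0.27 [-1.6 -3.3  8. ] 0.438 [0.4899 0.1517 0.0741]
t 20.60 a 63.1 tz 0.207 q7 0.20 [-1.  -3.   7.4] 0.441 [0.4899 0.1517 0.0741]
t 20.70 a 58.1 tz 0.215 q7 0.12 [-1.4 -3.4  7.9] 0.44 [0.4899 0.1517 0.0741]
t 20.80 a 53.1 tz 0.294 q7 0.05 [-2.  -2.9  9.1] 0.44 [0.4899 0.1517 0.0741]
t 20.90 a 48.1 tz 0.198 q7 -0.02 [-1.9 -2.6  7.5] 0.441 [0.4899 0.1516 0.0741]
```

```bash
python3 -m handwheel '[{"grip":3,"tx":0,"ty":0,"tz":0,"yaw":4}]' >/dev/null; python3 tq.py
python3 -m handwheel '[{"grip":3,"tx":0,"ty":0,"tz":0,"yaw":4}]' >/dev/null; python3 tq.py
python3 -m handwheel '[{"grip":3,"tx":0,"ty":0,"tz":0,"yaw":4}]' >/dev/null; python3 tq.py
python3 -m handwheel '[{"grip":3,"tx":0,"ty":0,"tz":0,"yaw":4}]' >/dev/null; python3 tq.py
python3 -m handwheel '[{"grip":3,"tx":0,"ty":0,"tz":0,"yaw":0}]' >/dev/null; python3 tq.py
```

```text
t 21.00 a 44.1 tz 0.297 q7 -0.08 [-1.6 -2.4  7.5] 0.446 [0.4898 0.1516 0.0741]
t 21.10 a 40.1 tz 0.280 q7 -0.14 [-0.7 -3.8 10.8] 0.437 [0.4898 0.1516 0.0741]
t 21.20 a 36.2 tz 0.322 q7 -0.20 [-1.  -2.8  7.1] 0.44 [0.4898 0.1516 0.0741]
t 21.30 a 32.2 tz 0.353 q7 -0.26 [-1.  -2.8 10.2] 0.443 [0.4898 0.1515 0.0741]
t 21.40 a 32.2 tz -0.080 q7 -0.26 [-3.1 -2.5  8.6] 0.442 [0.4898 0.1516 0.0741]
```

```bash
python3 -m handwheel '[{"grip":3,"tx":0,"ty":0,"tz":0,"yaw":4}]' >/dev/null; python3 tq.py
python3 -m handwheel '[{"grip":3,"tx":0,"ty":0,"tz":0,"yaw":4}]' >/dev/null; python3 tq.py
python3 -m handwheel '[{"grip":3,"tx":0,"ty":0,"tz":0,"yaw":4}]' >/dev/null; python3 tq.py
python3 -m handwheel '[{"grip":3,"tx":0,"ty":0,"tz":0,"yaw":4}]' >/dev/null; python3 tq.py
```

```text
t 21.50 a 28.2 tz 0.258 q7 -0.32 [-1.3 -3.3  6.5] 0.44 [0.4898 0.1516 0.0741]
t 21.60 a 24.1 tz 0.317 q7 -0.38 [-2.4 -2.7 10.4] 0.438 [0.4897 0.1516 0.0741]
t 21.70 a 20.1 tz 0.215 q7 -0.44 [-1.9 -3.3  8.1] 0.438 [0.4897 0.1516 0.0741]
t 21.80 a 16.1 tz 0.187 q7 -0.50 [-2.5 -2.9  9.2] 0.44 [0.4897 0.1516 0.0741]
```

```bash
H="python3 -m handwheel"
$H '[{"grip":5,"tx":0,"ty":0,"tz":0,"yaw":0},{"grip":7,"tx":0,"ty":0,"tz":0,"yaw":0},{"grip":8,"tx":0,"ty":0,"tz":0,"yaw":0},{"grip":8,"tx":0,"ty":0,"tz":-2,"yaw":0},{"grip":8,"tx":0,"ty":0,"tz":-4,"yaw":0}]'
$H '[{"grip":8,"tx":0,"ty":0,"tz":-4,"yaw":0},{"grip":8,"tx":0,"ty":3,"tz":-2,"yaw":0},{"grip":8,"tx":0,"ty":3,"tz":0,"yaw":0},{"grip":8,"tx":0,"ty":0,"tz":0,"yaw":0},{"grip":8,"tx":0,"ty":0,"tz":0,"yaw":0}]'
python3 - <<'E'
from h import *
import pickle
c=cam("wrist"); o=get_obs(); pickle.dump((c,o),open("s8.pkl","wb")); st()
K=np.array([.4893,.152]); print(proj(c,[*K,.095]))
u,v=proj(c,[*K,.08])[0].astype(int)
cv2.imwrite("pics/w9.png",cv2.resize(c["im"][max(0,v-60):v+60,u-60:u+60],(600,600),interpolation=cv2.INTER_CUBIC))
L=cv2.cvtColor(c["im"],cv2.COLOR_BGR2GRAY)
th=np.arange(-180,180,6)
def ringp(r,z):
    P=np.c_[K[0]+r*np.cos(np.radians(th)),K[1]+r*np.sin(np.radians(th)),np.full(len(th),z)]
    q=proj(c,P).astype(np.float32); return cv2.remap(L,q[:,0].copy(),q[:,1].copy(),1).ravel()
for r,z in((.0155,.095),(.0175,.095),(.022,.0695)): print(r,[(int(t),int(x)) for t,x in zip(th,ringp(r,z))])
E
```

```text
t: 22.3
eef_pos: [0.4872, 0.1513, 0.1313]
tool_rot: [0.0, 0.99, 0.142, -0.003]
contact_force: [1.1, 0.2, 0.5]
gripper_width: 0.939
t: 22.8
eef_pos: [0.5061, 0.094, 0.1929]
tool_rot: [-0.0, 0.99, 0.141, -0.0]
contact_force: [0.1, 0.4, -0.0]
gripper_width: 0.941
{'t': 22.85, 'q': [0.2224, 0.3232, -0.6319, 1.9413, 0.2319, 0.9497, -0.2361], 'eef_pos': [0.5057, 0.095, 0.1928], 'tool_rot': [-0.0003, 0.9899, 0.1419, -0.0003], 'contact_force': [-0.9727, 0.1598, 0.2632], 'torque': [-0.0111, 0.0054, 0.0619], 'gripper_width': 0.9356}
[[321.15790073 135.88950005]]
0.0155 [(-180, 207), (-174, 92), (-168, 63), (-162, 63), (-156, 66), (-150, 68), (-144, 65), (-138, 63), (-132, 64), (-126, 70), (-120, 71), (-114, 66), (-108, 64), (-102, 64), (-96, 66), (-90, 67), (-84, 63), (-78, 63), (-72, 64), (-66, 66), (-60, 65), (-54, 65), (-48, 64), (-42, 64), (-36, 65), (-30, 65), (-24, 65), (-18, 64), (-12, 64), (-6, 65), (0, 65), (6, 63), (12, 63), (18, 63), (24, 63), (30, 63), (36, 62), (42, 62), (48, 62), (54, 63), (60, 62), (66, 62), (72, 62), (78, 62), (84, 62), (90, 62), (96, 61), (102, 62), (108, 61),
[... 836 characters left out ...]
(-174, 224), (-168, 198), (-162, 121), (-156, 209), (-150, 226), (-144, 223), (-138, 184), (-132, 175), (-126, 221), (-120, 233), (-114, 222), (-108, 163), (-102, 162), (-96, 221), (-90, 223), (-84, 203), (-78, 139), (-72, 175), (-66, 222), (-60, 223), (-54, 192), (-48, 124), (-42, 186), (-36, 225), (-30, 225), (-24, 182), (-18, 145), (-12, 213), (-6, 232), (0, 226), (6, 197), (12, 174), (18, 227), (24, 222), (30, 202), (36, 144), (42, 134), (48, 163), (54, 167), (60, 165), (66, 154), (72, 152), (78, 164), (84, 166), (90, 166), (96, 163), (102, 154), (108, 162), (114, 165), (120, 165), (126, 160), (132, 156), (138, 162), (144, 161), (150, 160), (156, 161), (162, 154), (168, 186), (174, 224)]
```

View pics/w9.png

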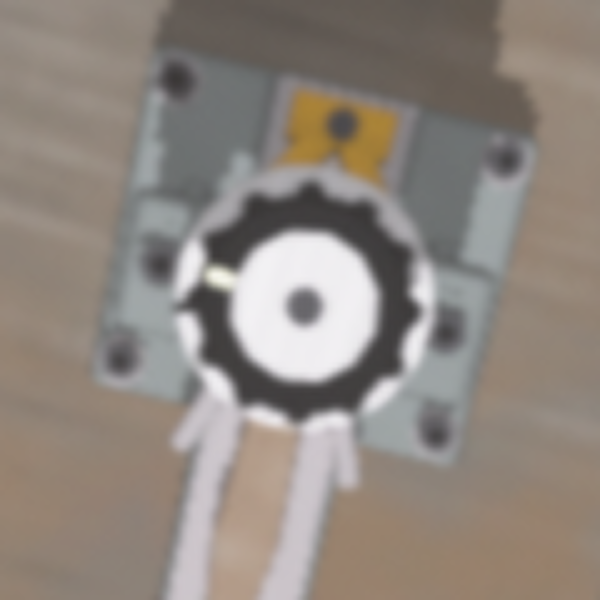

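```bash
cat > mark.py <<'E'
from h import *
import pickle,sys
c,o=pickle.load(open(sys.argv[1],"rb"))
L=cv2.cvtColor(c["im"],cv2.COLOR_BGR2GRAY)
g=L; 
# knob centre refined from the white cap (bright disc at z=.095)
u0=proj(c,[.4893,.152,.095])[0].astype(int)
m=np.zeros_like(L); w=(L>120).astype(np.uint8); n,lab,stt,cen=cv2.connectedComponentsWithStats(w)
best=min(range(1,n),key=lambda i:np.hypot(*(cen[i]-u0))+(1e3 if stt[i,4]<200 else 0)); K=onz(c,cen[best],.096)[0][:2]; print("knob",K.round(4),stt[best,4])
th=np.arange(-180,180,3)
def rp(r,z):
    P=np.c_[K[0]+r*np.cos(np.radians(th)),K[1]+r*np.sin(np.radians(th)),np.full(len(th),z)]
    q=proj(c,P).astype(np.float32); return cv2.remap(L,q[:,0].copy(),q[:,1].copy(),1).ravel().astype(int)
for r,z in((.015,.095),(.0222,.0695),(.0228,.0695)):
    v=rp(r,z); print(r,"  ".join(f"{t}:{x}" for t,x in zip(th,v) if (x>110 if z>.09 else x<165)))
E
python3 mark.py s8.pkl; sed -i 's/s8/s8/' mark.py
python3 - <<'E'
# initial reference: same sampling from s6 (before turning)
import pickle; c,t,o=pickle.load(open("s6.pkl","rb")); pickle.dump((c,o),open("s6b.pkl","wb"))
E
python3 mark.py s6b.pkl
```

```text
knob [0.4389 0.13  ] 69515
0.015 -180:134  -177:135  -174:134  -171:134  -168:133  -165:132  -162:133  -159:134  -156:135  -153:137  -150:138  -147:140  -144:139  -141:138  -138:137  -135:137  -132:136  -129:136  -126:136  -123:136  -120:136  -117:136  -114:137  -111:136  -108:137  -105:136  -102:135  -99:135  -96:135  -93:136  -90:136  -87:136  -84:135  -81:135  -78:135  -75:135  -72:135  -69:135  -66:136  -63:136  -60:136  -57:136  -54:135  -51:135  -48:135  -45:135  -42:135  -39:135  -36:134  -33:133  -30:131  -27:130  -24:129  -21:130  -18:132  -15:134  -12:135  -9:134  -6:134  -3:133  0:133  3:132  6:132  9:131  12:133  15:135  18:138  21:140  24:141  27:141  30:140  33:139  36:137  39:137  42:136  45:136  48:135  51:134  54:133  57:133  60:133  63:133  66:133  69:134  72:133  75:133  78:133  81:132  84:133  87:132  90:133  93:134  96:134  99:134  102:135  105:135  108:134  111:135  114:135  117:135  120:134  123:134  126:134  129:134  132:134  135:133  138:133  141:132  144:132  147:132  150:132  153:134  156:134  159:135  162:135  165:135  168:135  171:135  174:134  177:134
0.
[... 4670 characters left out ...]
69:135  -66:134  -63:134  -60:134  -57:133  -54:133  -51:133  -48:133  -45:133  -42:132  -39:131  -36:132  -33:132  -30:133  -27:133  -24:132  -21:132  -18:132  -15:132  -12:132  -9:132  -6:131  -3:131  0:132  3:134  6:135  9:136  12:135  15:138  18:160  21:154  24:110  27:79  30:73  33:88  36:103  39:115  42:122  45:128  48:129  51:131  54:134  57:135  60:134  63:134  66:133  69:133  72:133  75:132  78:132  81:132  84:131  87:132  90:131  93:131  96:131  99:131  102:131  105:132  108:132  111:133  114:132  117:132  120:133  123:133  126:133  129:132  132:133  135:132  138:131  141:131  144:132  147:132  150:133  153:134  156:134  159:134  162:133  165:133  168:133  171:133  174:133  177:131
```

```bash
cat > mark.py <<'E'
from h import *
import pickle,sys
c,o=pickle.load(open(sys.argv[1],"rb"))
L=cv2.cvtColor(c["im"],cv2.COLOR_BGR2GRAY)
u,v=proj(c,[.4893,.152,.095])[0].astype(int)
m=np.zeros_like(L); cv2.circle(m,(u,v),15,255,-1); m[L<130]=0
k=max(cv2.findContours(m,0,2)[0],key=cv2.contourArea); e=cv2.minEnclosingCircle(k); M=cv2.moments(cv2.convexHull(k))
K=onz(c,(M["m10"]/M["m00"],M["m01"]/M["m00"]),.095)[0][:2]; print("cap",K.round(4))
th=np.arange(-180,180,3)
def rp(r,z):
    P=np.c_[K[0]+r*np.cos(np.radians(th)),K[1]+r*np.sin(np.radians(th)),np.full(len(th),z)]
    q=proj(c,P).astype(np.float32); return cv2.remap(L,q[:,0].copy(),q[:,1].copy(),1).ravel().astype(int)
print("white",[(int(t),int(x)) for t,x in zip(th,rp(.0148,.095)) if x>110])
for r in (.0218,.0228): print("dark",r,[(int(t),int(x)) for t,x in zip(th,rp(r,.0695)) if x<135])
E
python3 mark.py s6b.pkl; python3 mark.py s8.pkl
```

```text
cap [0.4888 0.1524]
white [(-60, 148), (-57, 216), (-54, 237), (-51, 218), (-48, 160)]
dark 0.0218 [(18, 122), (21, 108), (45, 105), (48, 85), (51, 87), (54, 114), (72, 134), (75, 105), (78, 86), (81, 98), (84, 129), (102, 133), (105, 110), (108, 104), (111, 116), (135, 132), (138, 124), (141, 125)]
dark 0.0228 [(45, 127), (48, 113), (51, 115), (54, 130), (75, 125), (78, 114), (81, 123), (105, 128), (108, 126), (111, 126), (123, 128), (126, 124), (129, 133), (141, 124), (144, 125), (147, 125), (150, 125), (153, 123), (156, 128), (159, 131), (162, 130)]
cap [0.4892 0.1525]
white [(-180, 237), (-177, 207), (-174, 139), (174, 171), (177, 230)]
dark 0.0218 [(-162, 134), (-159, 110), (-105, 110), (-102, 123), (-78, 105), (-75, 107), (-51, 109), (-48, 99), (-45, 129), (-21, 116), (-18, 132), (39, 131)]
dark 0.0228 [(-159, 129), (-48, 134), (39, 132), (150, 130), (153, 133)]
```

```bash
H="python3 -m handwheel"
$H '[{"grip":8,"tx":-3.7,"ty":2.65,"tz":0,"yaw":0},{"grip":8,"tx":-3.7,"ty":2.65,"tz":0,"yaw":0},{"grip":8,"tx":0,"ty":0,"tz":0,"yaw":0},{"grip":8,"tx":0,"ty":0,"tz":0,"yaw":0}]'
python3 - <<'E'
from h import *
import pickle
o=get_obs(); c=cam("wrist"); pickle.dump((c,o),open("s9.pkl","wb")); print(c["P"])
c,t,o=pickle.load(open("s3.pkl","rb")); pickle.dump((c,o),open("s3b.pkl","wb"))
E
echo ref; python3 mark.py s3b.pkl; echo now; python3 mark.py s9.pkl
```

```text
t: 23.25
eef_pos: [0.4493, 0.0232, 0.1929]
tool_rot: [0.0, 0.99, 0.142, -0.0]
contact_force: [0.1, -0.1, 0.4]
gripper_width: 0.929
[0.42936501 0.09100662 0.335267  ]
ref
cap [0.4893 0.1526]
white [(-60, 148), (-57, 174), (-54, 169), (-51, 130)]
dark 0.0218 [(-180, 53), (-177, 59), (-174, 88), (-57, 109), (-54, 115), (36, 114), (39, 91), (42, 79), (45, 90), (48, 114), (51, 118), (54, 93), (57, 69), (60, 54), (63, 50), (66, 50), (69, 51), (72, 51), (75, 51), (78, 51), (81, 52), (84, 54), (87, 57), (90, 58), (93, 68), (96, 90), (99, 117), (111, 118), (114, 113), (117, 118), (120, 124), (123, 120), (126, 109), (129, 95), (132, 81), (135, 75), (138, 73), (141, 66), (144, 59), (147, 54), (150, 54), (153, 53), (156, 53), (159, 52), (162, 52), (165, 53), (168, 59), (171, 68), (174, 66), (177, 57)]
dark 0.0228 [(-180, 68), (-177, 71), (-174, 104), (-57, 104), (-54, 110), (36, 121), (39, 107), (42, 102), (45, 117), (54, 114), (57, 87), (60, 63), (63, 51), (66, 49), (69, 50), (72, 50), (75, 50), (78, 51), (81, 51), (84, 51), (87, 51), (90, 51), (93, 52), (96, 59), (99, 68), (102, 79), (105, 84)
[... 537 characters left out ...]
(21, 128), (69, 127), (72, 98), (75, 69), (78, 62), (81, 58), (84, 58), (87, 57), (90, 58), (93, 56), (96, 55), (99, 55), (102, 57), (105, 56), (108, 50), (111, 50), (114, 61), (117, 84), (120, 110)]
dark 0.0228 [(-162, 126), (-159, 115), (-27, 132), (-24, 103), (-21, 112), (-12, 108), (-9, 74), (-6, 60), (-3, 59), (0, 60), (3, 61), (6, 61), (9, 61), (12, 62), (15, 64), (18, 69), (21, 73), (24, 79), (27, 91), (30, 114), (57, 111), (60, 93), (63, 83), (66, 77), (69, 70), (72, 62), (75, 58), (78, 57), (81, 57), (84, 58), (87, 56), (90, 55), (93, 58), (96, 65), (99, 76), (102, 84), (105, 78), (108, 62), (111, 56), (114, 70), (117, 96), (120, 113), (123, 130), (138, 132), (141, 124), (144, 126)]
```

```bash
H="python3 -m handwheel"
$H '[{"grip":8,"tx":2.49,"ty":-3.74,"tz":0,"yaw":0},{"grip":8,"tx":2.49,"ty":-3.74,"tz":0,"yaw":0},{"grip":8,"tx":2.49,"ty":-3.74,"tz":0,"yaw":0},{"grip":8,"tx":0,"ty":0,"tz":0,"yaw":0},{"grip":8,"tx":0,"ty":0,"tz":3,"yaw":0}]'
$H '[{"grip":7,"tx":0,"ty":0,"tz":3.5,"yaw":0},{"grip":7,"tx":0,"ty":0,"tz":3,"yaw":0},{"grip":7,"tx":0,"ty":0,"tz":1.5,"yaw":0},{"grip":6,"tx":0,"ty":0,"tz":0.6,"yaw":0},{"grip":6,"tx":0,"ty":0,"tz":0.1,"yaw":0}]' 80
$H '[{"grip":5.5,"tx":0,"ty":0,"tz":0,"yaw":0},{"grip":5,"tx":0,"ty":0,"tz":0,"yaw":0}]'
python3 tq.py
```

```text
t: 23.8
eef_pos: [0.493, 0.1569, 0.1657]
tool_rot: [-0.002, 0.989, 0.145, 0.004]
contact_force: [-0.1, -0.7, -0.7]
gripper_width: 0.938
t: 24.3
eef_pos: [0.4903, 0.1524, 0.0761]
tool_rot: [-0.0, 0.99, 0.142, -0.0]
contact_force: [-0.1, 0.3, -0.2]
gripper_width: 0.701
t: 24.5
eef_pos: [0.4912, 0.152, 0.0773]
tool_rot: [-0.0, 0.99, 0.142, 0.001]
contact_force: [-0.0, -0.2, -0.2]
gripper_width: 0.586
t 24.50 a 16.3 tz 0.009 q7 -0.50 [-0.  -0.2 -0.2] 0.586 [0.4912 0.152  0.0773]
```

```bash
H="python3 -m handwheel"
$H '[{"grip":5,"tx":-0.17,"ty":-0.05,"tz":0.25,"yaw":0},{"grip":4.4,"tx":0,"ty":0,"tz":0,"yaw":0},{"grip":3,"tx":0,"ty":0,"tz":0,"yaw":0},{"grip":3,"tx":0,"ty":0,"tz":0,"yaw":0},{"grip":3,"tx":0,"ty":0,"tz":0,"yaw":0}]' 80 >/dev/null; python3 tq.py
$H '[{"grip":3,"tx":0,"ty":0,"tz":0,"yaw":4},{"grip":3,"tx":0,"ty":0,"tz":0,"yaw":4}]' >/dev/null; python3 tq.py
$H '[{"grip":3,"tx":0,"ty":0,"tz":0,"yaw":4}]' >/dev/null; python3 tq.py
$H '[{"grip":3,"tx":0,"ty":0,"tz":0,"yaw":4}]' >/dev/null; python3 tq.py
$H '[{"grip":3,"tx":0,"ty":0,"tz":0,"yaw":4}]' >/dev/null; python3 tq.py
$H '[{"grip":3,"tx":0,"ty":0,"tz":0,"yaw":4}]' >/dev/null; python3 tq.py
$H '[{"grip":3,"tx":0,"ty":0,"tz":0,"yaw":4}]' >/dev/null; python3 tq.py
$H '[{"grip":3,"tx":0,"ty":0,"tz":0,"yaw":4}]' >/dev/null; python3 tq.py
```

```text
t 25.00 a 16.3 tz 0.012 q7 -0.51 [ 0.4 -1.   5.8] 0.439 [0.4896 0.1518 0.0747]
t 25.20 a 8.1 tz 0.312 q7 -0.63 [ 0.3 -1.1  6.5] 0.44 [0.4895 0.1517 0.0747]
t 25.30 a 4.2 tz 0.312 q7 -0.69 [-0.4 -0.6  6.5] 0.439 [0.4896 0.1517 0.0747]
t 25.40 a 0.2 tz 0.385 q7 -0.75 [ 0.7 -0.4  6.9] 0.443 [0.4896 0.1517 0.0747]
t 25.50 a -3.8 tz 0.437 q7 -0.81 [ 0.4 -0.5  6.3] 0.441 [0.4895 0.1517 0.0746]
t 25.60 a -7.8 tz 0.509 q7 -0.87 [-0.3 -0.6  6.3] 0.444 [0.4896 0.1517 0.0747]
t 25.70 a -11.8 tz 0.467 q7 -0.93 [ 0.4 -1.7  5.8] 0.438 [0.4895 0.1517 0.0747]
t 25.80 a -15.8 tz 0.566 q7 -0.98 [ 0.3 -0.8  5.7] 0.443 [0.4895 0.1516 0.0747]
```

```bash
H="python3 -m handwheel"
$H '[{"grip":5,"tx":0,"ty":0,"tz":0,"yaw":0},{"grip":7,"tx":0,"ty":0,"tz":0,"yaw":0},{"grip":8,"tx":0,"ty":0,"tz":-1,"yaw":0},{"grip":8,"tx":0,"ty":0,"tz":-3,"yaw":0},{"grip":8,"tx":0,"ty":0,"tz":-4,"yaw":0}]'
$H '[{"grip":8,"tx":0,"ty":0,"tz":-4,"yaw":0},{"grip":8,"tx":-1,"ty":4,"tz":0,"yaw":0},{"grip":8,"tx":-1,"ty":4,"tz":0,"yaw":0},{"grip":8,"tx":0,"ty":4,"tz":0,"yaw":0},{"grip":8,"tx":0,"ty":0,"tz":0,"yaw":0}]'
python3 - <<'E'
from h import *
import pickle
o=get_obs(); c=cam("wrist"); pickle.dump((c,o),open("s10.pkl","wb")); print(c["P"])
cv2.imwrite("pics/w10.png",cv2.resize(c["im"][40:240,220:420],(600,600),interpolation=cv2.INTER_CUBIC))
E
python3 mark.py s10.pkl; python3 tq.py
```

```text
t: 26.3
eef_pos: [0.4869, 0.1511, 0.1536]
tool_rot: [0.001, 0.991, -0.136, -0.002]
contact_force: [0.0, 0.8, -0.3]
gripper_width: 0.939
t: 26.8
eef_pos: [0.4346, 0.0362, 0.1937]
tool_rot: [0.002, 0.99, -0.14, -0.001]
contact_force: [0.4, 0.6, -0.6]
gripper_width: 0.94
[0.45408645 0.10454225 0.33582079]
cap [0.4891 0.1524]
white [(159, 126), (162, 198), (165, 233), (168, 223), (171, 174)]
dark 0.0218 [(-159, 127), (-21, 119), (-18, 82), (-15, 68), (-12, 70), (-9, 86), (-6, 104), (-3, 101), (0, 83), (3, 66), (6, 62), (9, 63), (12, 63), (15, 63), (18, 63), (21, 63), (24, 63), (27, 64), (30, 63), (33, 63), (36, 64), (39, 64), (42, 64), (45, 63), (48, 63), (51, 64), (54, 63), (57, 63), (60, 63), (63, 63), (66, 62), (69, 62), (72, 62), (75, 61), (78, 62), (81, 61), (84, 61), (87, 60), (90, 60), (93, 60), (96, 59), (99, 58), (102, 55), (105, 54), (108, 54), (111, 59), (114, 85), (117, 120), (129, 134), (132, 121), (135, 124)]
dark 0.0228 [(-159, 124), (-18, 116), (-15, 93), (-12, 99), (-9, 116), (-3, 133), (0, 104), (3, 75), (6, 62), (9, 60), (12, 61), (15, 61), (18, 63), (21, 63), (24, 62), (27, 62), (30, 62), (33, 62), (36, 62), (39, 62), (42, 62), (45, 62), (48, 62), (51, 62), (54, 62), (57, 62), (60, 61), (63, 61), (66, 61), (69, 61), (72, 60), (75, 59), (78, 59), (81, 58), (84, 57), (87, 61), (90, 69), (93, 76), (96, 78), (99, 68), (102, 58), (105, 54), (108, 56), (111, 71), (114, 103), (117, 128), (126, 134), (129, 123), (132, 119), (135, 130), (144, 133), (147, 125), (150, 125), (153, 134), (162, 134)]
t 26.85 a -15.9 tz 0.017 q7 -0.61 [0.1 0.3 0.4] 0.936 [0.4359 0.0389 0.1941]
```

```bash
H="python3 -m handwheel"
$H '[{"grip":8,"tx":2.2,"ty":-2.45,"tz":0,"yaw":0},{"grip":8,"tx":2.2,"ty":-2.45,"tz":0,"yaw":0},{"grip":8,"tx":0,"ty":0,"tz":0,"yaw":-6},{"grip":8,"tx":0,"ty":0,"tz":0,"yaw":-6},{"grip":8,"tx":0,"ty":0,"tz":0,"yaw":-6}]'
$H '[{"grip":8,"tx":0,"ty":0,"tz":0,"yaw":0},{"grip":8,"tx":0,"ty":0,"tz":0,"yaw":0}]' >/dev/null
python3 - <<'E'
from h import *
import pickle
o=get_obs(); c=cam("wrist"); pickle.dump((c,o),open("s11.pkl","wb"))
for n in("s6b.pkl","s11.pkl"):
    c,o=pickle.load(open(n,"rb")); a=cv2.cvtColor(c["im"],cv2.COLOR_BGR2LAB).astype(float); L=a[...,0]; 
    # rectify a top-down patch at blank-top height around ring and blade (0.25 mm/px)
    def patch(cx,cy,z,h=.022,s=.00025):
        gx,gy=np.meshgrid(np.arange(-h,h,s)+cx,np.arange(-h,h,s)+cy); q=proj(c,np.c_[gx.ravel(),gy.ravel(),np.full(gx.size,z)]).astype(np.float32)
        return cv2.remap(c["im"],q[:,0].reshape(gx.shape).copy(),q[:,1].reshape(gx.shape).copy(),1)
    p=patch(.493,.004,.0225); np.save(n+".npy",p)
    q=patch(.4915,.075,.0225); np.save(n+"b.npy",q)
g=[cv2.cvtColor(np.load(n+".npy"),cv2.COLOR_BGR2GRAY).astype(np.float32) for n in("s6b.pkl","s11.pkl")]
print("ring shift mm (x,y)",np.array(cv2.phaseCorrelate(*g,cv2.createHanningWindow(g[0].shape[::-1],cv2.CV_32F))[0])*.25)
for x in g:
    h=cv2.HoughCircles(x.astype(np.uint8),cv2.HOUGH_GRADIENT,1,40,param1=60,param2=12,minRadius=35,maxRadius=68); print(None if h is None else [(round(.493+(u/4-22)/1e3,4),round(.004+(v/4-22)/1e3,4),r/4) for u,v,r in h[0][:2]])
g=[cv2.cvtColor(np.load(n+"b.npy"),cv2.COLOR_BGR2LAB)[...,2].astype(np.float32) for n in("s6b.pkl","s11.pkl")]
print("blade shift",np.array(cv2.phaseCorrelate(*g,cv2.createHanningWindow(g[0].shape[::-1],cv2.CV_32F))[0])*.25)
E
python3 mark.py s11.pkl | head -2; python3 tq.py
```

```text
t: 27.35
eef_pos: [0.4927, 0.0786, 0.1939]
tool_rot: [-0.001, 1.0, 0.023, 0.0]
contact_force: [0.6, -0.0, -0.1]
gripper_width: 0.938
ring shift mm (x,y) [-0.04258304  0.00902766]
[(np.float32(0.4929), np.float32(0.0046), np.float32(13.6))]
[(np.float32(0.4914), np.float32(0.0051), np.float32(12.025))]
blade shift [-0.01513919  0.02436344]
cap [0.4889 0.1526]
white [(162, 172), (165, 221), (168, 231), (171, 202), (174, 143)]
t 27.60 a 2.2 tz -0.009 q7 -0.41 [ 0.1 -0.4  0.3] 0.937 [0.4924 0.0773 0.1938]
```

```bash
python3 -c "
from h import *
hand_in()"
```

```text
the job is handed in; nothing more can be done
```

I gripped the blank, turned it half round and slid it along the bed under the bridge. I seated its point in the V stop with about 6–7 N and almost no sideways force, which means it bore on both faces of the V. I then pressed it flat on the bed and let go. The knob took two turns, because a look after the first showed only about 22° of slip, close to the 20° limit. I handed the job in at about 27.6 s with the arm clear and reading no contact force.

**Last checks**
- **Knob slip:** the white mark stood at about 167° and the black collar mark at about −159°, so the slip is about 34° (±4°), or one click.
- **Pad grip:** the collar did not move during the second turn, so the pad appears to be gripping. I could not measure its force.
- **Blank position:** before clamping, the ring lay within about 2 mm of where a fully home blank would put it. Comparing pictures from before and after the clamping, image correlation showed no shift. A cruder circle fit disagreed and gave about 1.5 mm.
- **Other objects:** I did not measure the jar, tin, oil and punches again at the end. The paths kept clear of them and I felt no unexpected contact.

**What did not fit**
- **Second turn:** the fingers turned about 32°, but the knob only about 12°. The wrist torque rose to 0.57 Nm, above the stated 0.35 Nm peak. Either the fingers slipped on the ribs or the knob sprang back on release; I did not find out which.
- **Last picture:** the viewer's 12-picture limit refused it, so the final mark and position checks are numeric only.

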